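# Touch-check the boiled eggs under the draining rack

### The arm

A 6-joint arm with a two-finger parallel gripper is mounted at the origin on the work surface. World frame = base frame: x ahead of the robot, y to its left, z up, the work surface at z = 0. Lengths are in m, angles in rad, forces in N, time in s.
With the tool pointing down it reaches from about 0.35 to 0.85 m from the base axis. Payload 8.1 kg.
Tool frame: the origin (TCP) lies midway between the tips of the shut fingers; the grasp point (between the pads) lies 19 mm behind it; z points along the fingers, y is the direction in which the jaws open and shut (so a half turn about z gives the same grasp; the last joint's range is limited). The gripper opens to 93 mm and grips with 3 to 60 N. Pads are 15 mm wide; open, the fingers measure 128 mm over their backs; the gripper's body (75 mm by 188 mm) begins 65 mm behind the grasp point.
Start: joints at [1.113, 0.13, 1.488, -0, 1.523, -0.085], TCP at [0.219, 0.559, 0.219] pointing down, gripper open.
Joint ranges: [-2.96, 2.96], [-0.89, 2.26], [0.02, 2.5], [-1.34, 4.48], [0, 2.73], [-2.66, 2.66]. Speed limits (rad/s): [2.39, 2.39, 2.79, 3.14, 3.14, 3.14].

### API

Orientations are given as a rotation vector (axis times angle).
In Python, from plant import robot gives the robot as it stands. The module is installed in compiled form; this text tells all that it offers.
- The arm moves only by the shell command python3 -m pendant 'ROWS' [FORCE]. ROWS is JSON, a list of rows, each an object with "translation": the shift along the tool's x, y, z in mm, a list of three; "twist": the turn, a rotation vector about the tool's x, y, z in rad, a list of three; "grip": the opening, from -1 (shut) to 1 (fully open). A call has exactly 10 rows; each row shifts and turns the pose as measured when the row begins, along the tool's axes as they then stand; what a row does not reach is not made up. A row lasts 1/10 s, in which the tool goes at most 50 mm and 8.59 degrees, less where a joint would pass 70% of its speed; a pose out of reach is approached as far as the arm can. A call is refused whole if a number of a shift passes 50 or a number of a turn 0.15, either way. A call with a gripper value outside its range is refused whole. The fingers move at their own pace and stop on an object; FORCE is the grip in N (left out, the last holds). Time passes only in rows, so rows that do not move let the fingers close, or fill a call up. It gives the time, the measured TCP pose, the force and the opening at its end, in the units of the state.
- robot.read_state(): the state, without advancing time (a new reading comes with each control period).
- robot.read_camera(name): name is "scene" or "top" or "wrist"; returns (picture, depth): 384x512x3 uint8, red, green, blue; 384x512 float32, m along the optical axis (not along the pixel's ray), 0 where there is no reading.
- robot.camera_info(name): a dict with "vertical_fov" (degrees; the focal length in pixels is half the picture's height over the tangent of half this angle, whatever the lens; pixels are square), "cx", "cy" (the principal point, pixels), "D" ([k1, k2, p1, p2, k3] as OpenCV has them; the pictures are not rectified), "cam_to_world" (4x4, takes a point from camera to world coordinates). Camera axes: x right, y up, looking along -z (the intrinsics and any distortion apply to the point x, -y, -z); pixel columns grow to the right and rows downward; lengths in m; the calibration is good to about 2 mm. A picture is of the moment at which its call begins: read the wrist's pose just before it. camera_info takes no time and is no camera call; for the wrist camera it gives the pose at the moment of the call.
- robot.close_job(): hands the job in, once; it reports no verdict.
The state is a dict: "t": time; "q": joint angles; "dq": joint speeds; "joint_torque": joint torques, N m; "tool_pos": TCP position; "orientation": TCP orientation; "force": force on the tool from outside, world axes, zero at the start; "wrist_torque": the same for the moment, N m; "opening": finger opening in m.
Only numpy, scipy, OpenCV 4.12 (cv2) and the standard library are available. Lean on these libraries where they do the work, as an engineer would, in place of code of your own. Each camera call takes 0.05 s, during which the arm holds its last target. There are 200 camera calls.

### The job

Take the contact thermometer out of its bamboo stand and touch its round tip lightly on the coloured top of each boiled egg under the wire rack, first red, then yellow, then blue, keeping a light, steady touch for a second on each; the eggs differ in height, so feel for each one, and do not press hard. Then put the thermometer back upright in its stand, let go, and leave the bento box, the spare egg cup and the toothpick holder where they are.

Things in the scene. Friction and masses are not known exactly. Their poses are not given: they have to be found in the camera images.
- probe: Contact thermometer, loose, 140 g, upright in the stand; z along it, handle up. Origin: centre of the underside of its black round flange (40 mm across, 6 thick). Above: orange square handle 28 x 28 mm, sides along x and y, from 6 to 80 mm above the origin. Below: steel stem 14 mm across, round end, reaching 110 mm below the origin.
- probe_tip (a point): Centre of the round end of the thermometer's stem (a ball of 7 mm radius), on the axis 103 mm below the probe's origin; the very end lies 7 mm further.
- stand: Bamboo thermometer stand, fixed, 70 x 70 x 130 mm tall, with one upright round hole, 26 mm across, through its middle. Origin: centre of its underside. The thermometer hangs in the hole with its flange resting on the top face, its origin 130 mm above the stand's origin.
- rack: Wire rack, fixed. Origin: middle of its wooden board's underside (120 along x, 290 along y, 8 mm thick), on the bench; x points away from the robot. Above, seven 6 mm wires along y, axes at z = 180 mm, x = -30, -11, 8, ... 84 mm (the stem does not fit between). End frames of 8 mm wire at y = -145, 145 mm, legs at x = -30, 84. Lean the thermometer, handle towards the robot, to reach the eggs below.
- cup_red: White egg cup, fixed on the rack's board, 44 mm tall, 52 across, with a pale egg 43 mm across with a red top 24 mm across. Origin: centre of the cup's underside; z up. The egg's top is on the z axis, 64 to 78 mm above the origin (differs; not measured: feel for it). The egg gives on a sprung seat, about 1.5 N per mm, at most 8 mm.
- cup_yellow: The same, with the egg with the yellow top.
- cup_blue: The same, with the egg with the blue top.
- bento: Closed pink bento box, loose, 114 x 174 x 58 mm. Origin: centre of its underside. Not to be disturbed.
- egg_cup: Spare empty blue ceramic egg cup, loose, 52 mm across, 62 mm tall. Origin: centre of its underside. Not to be disturbed.
- toothpicks: Bamboo toothpick holder, loose, 50 mm across, 84 mm tall with the picks. Origin: centre of its underside. Not to be disturbed.

How it is judged:
On the way, in this order (a step that is already met when the one before it is completed fails the run):
1. the thermometer's tip rests lightly (1 to 9 N) on the red egg's top, within 11 mm of its middle, for 0.5 s (contact force between probe and cup_red between 1 and 9 N and horizontal distance between probe_tip and cup_red below 0.011 m), for 0.5 s.
2. the same on the yellow egg's top (contact force between probe and cup_yellow between 1 and 9 N and horizontal distance between probe_tip and cup_yellow below 0.011 m), for 0.5 s.
3. the same on the blue egg's top (contact force between probe and cup_blue between 1 and 9 N and horizontal distance between probe_tip and cup_blue below 0.011 m), for 0.5 s.
At the end, for the whole second after the job is handed in: The thermometer hangs at rest in the stand's hole, flange on the top face (origin 125 to 136 mm above the stand's foot, within 12 mm of its middle), upright within 0.12 rad; bento box, spare egg cup and toothpick holder each within 20 mm of where they were (horizontal distance between probe and stand below 0.012 m and z of probe in the frame of stand between 0.125 and 0.136 m and angle between probe's own z axis and vertical below 0.12 rad and linear speed of probe below 0.02 m/s and distance of each of bento, egg_cup, toothpicks from where it was at the start of the episode below 0.02 m); the robot touches nothing.
It fails at once if an egg or its cup is pressed or struck with more than 15 N (contact force between anything else and cup_red above 15 N or contact force between anything else and cup_yellow above 15 N or contact force between anything else and cup_blue above 15 N).
It fails at once if the bento box, spare egg cup or toothpick holder is shifted by more than 20 mm (distance of any of bento, egg_cup, toothpicks from where it was at the start of the episode above 0.02 m).
It also fails if it takes over 72 s, if anything falls off the work surface, if the arm or the gripper's body presses on something with over 40 N, if the wrist force passes 120 N, or if a joint passes its speed limit or range.

## Working session

There is one attempt and no reset: what is moved stays moved. The work goes in short steps, Python scripts to look and compute and a shell command to move; the robot and the scene stay as the last step left them, time stands still between calls to the robot, and variables do not carry over. Pictures are saved under pics/ and viewed, about 8 in all and at most 12, crops included, and the job is handed in when it is done.

```bash
mkdir -p pics; ls
cat > h.py <<'E'
from plant import robot
import numpy as np, cv2
from scipy.spatial.transform import Rotation as R
def K(i,h=384):
    f=h/2/np.tan(np.radians(i["vertical_fov"])/2)
    return np.array([[f,0,i["cx"]],[0,f,i["cy"]],[0,0,1.]])
def rays(i,uv):
    p=cv2.undistortPoints(np.array(uv,float).reshape(-1,1,2),K(i),np.array(i["D"],float)).reshape(-1,2)
    d=np.c_[p[:,0],-p[:,1],-np.ones(len(p))]
    T=np.array(i["cam_to_world"]); return T[:3,3],d@T[:3,:3].T
def onplane(i,uv,z):
    o,d=rays(i,uv); return o+d*((z-o[2])/d[:,2])[:,None]
def cloud(i,uv,dep):
    o,d=rays(i,uv); return o+d*np.array(dep)[:,None]
def shot(name,fn=None):
    i=robot.camera_info(name); p,d=robot.read_camera(name)
    if fn: cv2.imwrite("pics/"+fn,p[:,:,::-1]); np.savez("pics/"+fn[:-4]+".npz",p=p,d=d,i=np.array(i,dtype=object))
    return i,p,d
E
python3 - <<'E'
from h import *
for n in("scene","top"):
    i,p,d=shot(n,n+"0.png"); print(i)
print(robot.read_state())
E
```

```text
pics
{'vertical_fov': 43.479735967918586, 'cx': 256.3980243359263, 'cy': 196.43163984845972, 'D': array([0.06419487, 0.        , 0.        , 0.        , 0.        ]), 'cam_to_world': array([[-0.10486843, -0.81332936,  0.57227438,  1.32611068],
       [ 0.9944546 , -0.09034306,  0.05383471,  0.05889821],
       [ 0.00791567,  0.57474645,  0.81829326,  1.18380073],
       [ 0.        ,  0.        ,  0.        ,  1.        ]])}
{'vertical_fov': 43.049366161753625, 'cx': 255.94085788031032, 'cy': 190.56809838160245, 'D': array([-0.0665084,  0.       ,  0.       ,  0.       ,  0.       ]), 'cam_to_world': array([[-0.02615232,  0.99713719, -0.07094703,  0.42939447],
       [-0.99963367, -0.02658059, -0.00509895, -0.01136465],
       [-0.00697017,  0.07078769,  0.99746705,  1.5464343 ],
       [ 0.        ,  0.        ,  0.        ,  1.        ]])}
{'t': 0.1, 'q': array([ 1.11262425e+00,  1.31073253e-01,  1.48915544e+00, -7.82870715e-06,
        1.52301014e+00, -8.54013168e-02]), 'dq': array([-0.00130138, -0.00260497, -0.00263553, -0.00065844,  0.00063156,
        0.0009397 ]), 'joint_torque': array([ 1.62059612e-03, -5.61338317e+01, -4.93098593e+01,  7.71680684e-02,
        2.89108517e-02, -2.64419816e-05]), 'tool_pos': array([0.21827453, 0.55834053, 0.21770796]), 'orientation': array([-5.82081287e-01, -3.08675402e+00,  2.49385094e-03]), 'force': array([0.29180173, 0.05704198, 0.09225592]), 'wrist_torque': array([-0.02402283, -0.01393854, -0.00805745]), 'opening': 0.0928709982033062}
```

View pics/scene0.png

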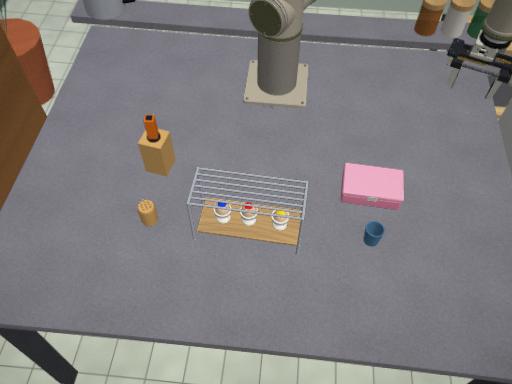

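View pics/top0.png

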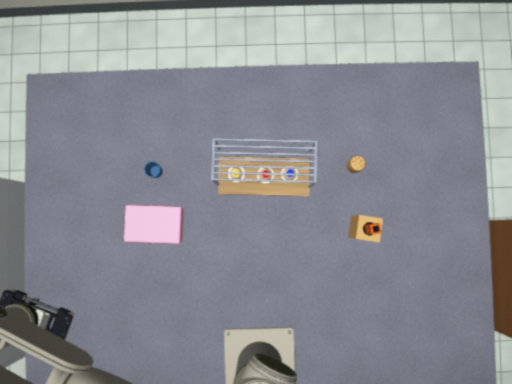

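The scene view shows the stand with its orange handle at (155,145), eggs blue, red and yellow at (222,207), (248,210) and (281,215), and the bento and spare cup on the right. The top view shows the stand at (370,229) and the eggs at (289,173), (265,174) and (236,173), with the rack wires over them.

```bash
cat > m.py <<'E'
from h import *
def tri(a,b):
    (o1,d1),(o2,d2)=a,b; d1=d1/np.linalg.norm(d1); d2=d2/np.linalg.norm(d2)
    s=np.linalg.lstsq(np.c_[d1,-d2],o2-o1,rcond=None)[0]
    p,q=o1+s[0]*d1,o2+s[1]*d2; return (p+q)/2,np.linalg.norm(p-q)
box={"scene":{"blue":(205,190,240,222),"red":(235,195,262,225),"yellow":(268,200,295,225),"handle":(135,100,170,145)},
"top":{"blue":(280,164,300,184),"red":(255,164,276,184),"yellow":(226,164,246,184),"handle":(350,215,386,243)}}
hs={"blue":(105,130),"red":(170,185),"yellow":(22,34),"handle":(0,14)}
I={};C={}
for n in box:
    z=np.load(f"pics/{n}0.npz",allow_pickle=True); i=z["i"].item(); I[n]=i
    H=cv2.cvtColor(z["p"],cv2.COLOR_RGB2HSV).astype(int); h=H[...,0]; h2=np.where(h<90,h+180,h)
    for k,(x0,y0,x1,y1) in box[n].items():
        hh=h2-0 if k in("red",) else h
        lo,hi=hs[k]
        if k=="red": lo,hi=172,186
        m=(hh>=lo)&(hh<=hi)&(H[...,1]>(150 if k!="handle" else 215))&(H[...,2]>60)
        v,u=np.nonzero(m[y0:y1,x0:x1]); u=u+x0; v=v+y0
        C[n,k]=(u.mean(),v.mean()); print(n,k,len(u),np.round(C[n,k],1),(u.min(),u.max(),v.min(),v.max()))
        if k!="handle": print("   plane.079",onplane(i,[C[n,k]],.077).round(4))
for k in ("blue","red","yellow"):
    r=[(o,d[0]) for o,d in (rays(I[n],[C[n,k]]) for n in I)]
    print(k,tri(*r))
E
python3 m.py
python3 - <<'E'
from h import *
for n,b in(("top",(200,125,390,250)),("scene",(130,100,320,260))):
    p=cv2.imread(f"pics/{n}0.png")[b[1]:b[3],b[0]:b[2]]
    p=cv2.resize(p,None,fx=4,fy=4,interpolation=cv2.INTER_CUBIC)
    p=cv2.resize(p,(760,p.shape[0]*760//p.shape[1])); cv2.imwrite(f"pics/{n}c.png",p[:590]); print(p.shape)
E
```

```text
scene blue 29 [221.6 204.2] (np.int64(218), np.int64(225), np.int64(202), np.int64(206))
   plane.079 [[ 0.589  -0.1073  0.077 ]]
scene red 26 [248.  206.1] (np.int64(244), np.int64(252), np.int64(203), np.int64(208))
   plane.079 [[ 0.5871 -0.0335  0.077 ]]
scene yellow 33 [280.4 212.1] (np.int64(276), np.int64(284), np.int64(210), np.int64(214))
   plane.079 [[0.5972 0.057  0.077 ]]
scene handle 181 [151.4 128.7] (np.int64(145), np.int64(157), np.int64(116), np.int64(138))
top blue 14 [289.8 171.2] (np.int64(287), np.int64(292), np.int64(170), np.int64(172))
   plane.079 [[ 0.59   -0.1081  0.077 ]]
top red 19 [264.9 174. ] (np.int64(263), np.int64(267), np.int64(170), np.int64(177))
   plane.079 [[ 0.5836 -0.0325  0.077 ]]
top yellow 11 [235.7 173.4] (np.int64(234), np.int64(238), np.int64(170), np.int64(176))
   plane.079 [[0.5879 0.0561 0.077 ]]
(500, 760, 3)
(640, 760, 3)m.py:19: RuntimeWarning: Mean of empty slice.
  C[n,k]=(u.mean(),v.mean()); print(n,k,len(u),np.round(C[n,k],1),(u.min(),u.max(),v.min(),v.max()))
  ret = ret.dtype.type(ret / rcount)
Traceback (most recent call last):
  File "m.py", line 19, in <module>
    C[n,k]=(u.mean(),v.mean()); print(n,k,len(u),np.round(C[n,k],1),(u.min(),u.max(),v.min(),v.max()))
                                                                     ~~~~~^^
ValueError: zero-size array to reduction operation minimum which has no identity
```

View pics/topc.png

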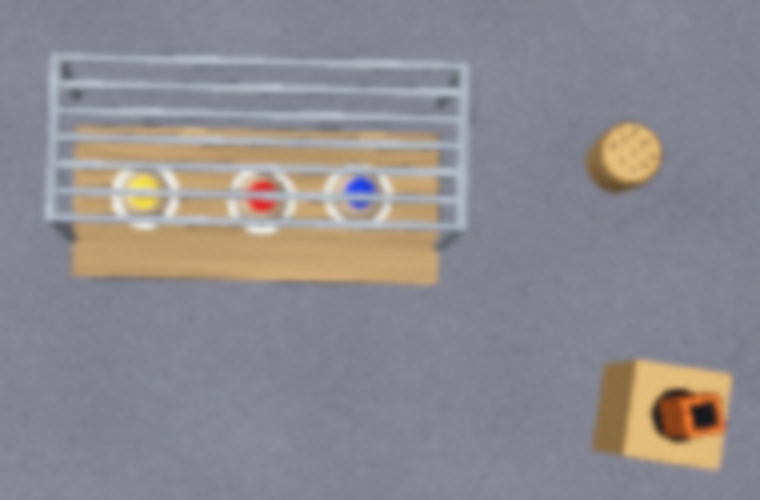

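The crop shows the front wire running (48,218) to (465,228), the stand's top-face corners at (637,358), (732,373), (720,468), (624,453), and the handle top at about (705,414). The eggs lie between the first and second wires.

```bash
python3 - <<'E'
from h import *
z=np.load("pics/top0.npz",allow_pickle=True); i=z["i"].item()
f=lambda L:[(200+u/4-.4,125+v/4-.4) for u,v in L]
def sh(n,L,zz): print(n,onplane(i,f(L),zz)[:,:2].round(4).tolist())
sh("stand",[(637,358),(732,373),(720,468),(624,453)],.13)
s=onplane(i,f([(637,358),(732,373),(720,468),(624,453)]),.13).mean(0);print(s)
sh("handletop",[(705,414)],.21); sh("flange",[(678,414)],.136)
sh("wires",[(52,218),(463,228),(467,67),(54,56)],.18)
sh("board",[(73,276),(438,284)],.008)
sh("egg y r b",[(143,195),(262,197),(360,193)],.079)
sh("cup",[(146,195),(262,200),(359,195)],.052)
sh("tooth",[(632,153)],.08)
z=np.load("pics/scene0.npz",allow_pickle=True); i=z["i"].item(); p=z["p"]
# stand/handle in scene crop
c=p[105:185,130:190]; cv2.imwrite("pics/sc2.png",cv2.resize(c[:,:,::-1],None,fx=7,fy=7,interpolation=cv2.INTER_CUBIC))
c=p[160:250,185:315]; cv2.imwrite("pics/sc3.png",cv2.resize(c[:,:,::-1],None,fx=6,fy=6,interpolation=cv2.INTER_CUBIC))
E
cd pics; python3 -c "
import cv2,numpy as np
a=cv2.imread('sc2.png');b=cv2.imread('sc3.png');b=cv2.resize(b,(380,263));c=np.zeros((560,800,3),np.uint8);c[:560,:420]=a;c[:263,420:]=b;cv2.imwrite('sc4.png',c)"
```

```text
stand [[0.4535, -0.3019], [0.4406, -0.371], [0.372, -0.3593], [0.3849, -0.2897]]
[ 0.41274936 -0.33049276  0.13      ]
handletop [[0.4124, -0.3309]]
flange [[0.4121, -0.3289]]
wires [[0.5623, 0.117], [0.5475, -0.1724], [0.6619, -0.1794], [0.6778, 0.1134]]
board [[0.5324, 0.1175], [0.5184, -0.1713]]
egg y r b [[0.5877, 0.0572], [0.5838, -0.0329], [0.5848, -0.1072]]
cup [[0.5906, 0.0561], [0.5843, -0.0333], [0.5862, -0.1082]]
tooth [[0.6098, -0.3148]]
```

View pics/sc4.png

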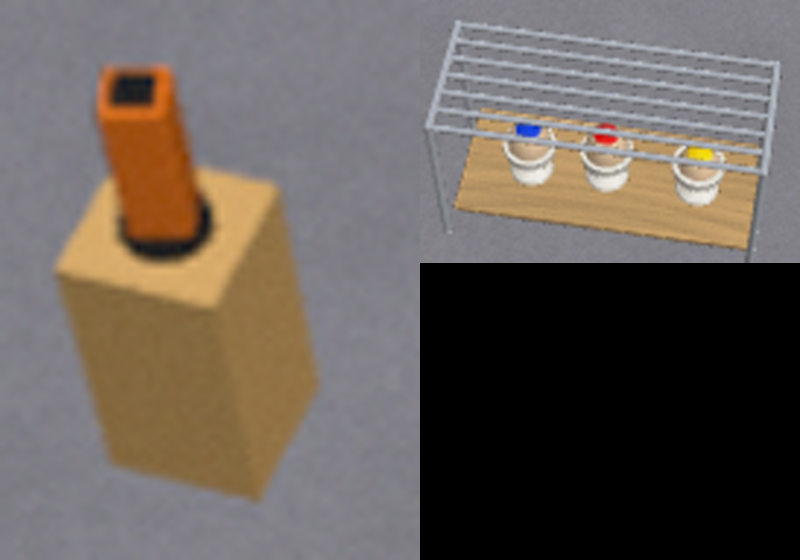

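The close crop confirms the handle is upright, with a yaw slightly different from the stand's, and that the front wire passes just in front of the eggs. I'll move over the handle and look with the wrist camera.

```bash
python3 -m pendant '[{"translation":[0,0,-15],"twist":[0,0,0.15],"grip":1},{"translation":[0,0,-15],"twist":[0,0,0.15],"grip":1},{"translation":[0,0,-15],"twist":[0,0,0.15],"grip":1},{"translation":[0,0,-15],"twist":[0,0,0.15],"grip":1},{"translation":[0,0,-15],"twist":[0,0,0.15],"grip":1},{"translation":[0,0,-15],"twist":[0,0,0.15],"grip":1},{"translation":[0,0,-15],"twist":[0,0,0.15],"grip":1},{"translation":[0,0,-15],"twist":[0,0,0.15],"grip":1},{"translation":[-20,10,0],"twist":[0,0,0],"grip":1},{"translation":[-30,15,0],"twist":[0,0,0],"grip":1}]'
python3 -c "
from h import *
s=robot.read_state();print(s['tool_pos'],R.from_rotvec(s['orientation']).as_matrix().round(3),s['q'].round(3))"
```

```text
t: 1.1
tool_pos: [0.2402, 0.5068, 0.3347]
orientation: [2.231, 2.206, -0.023]
force: [0.5, -0.7, -0.4]
opening: 0.0931
[0.24021727 0.50676846 0.33471553] [[ 0.011  1.    -0.008]
 [ 1.    -0.011 -0.013]
 [-0.013 -0.007 -1.   ]] [ 1.037  0.022  1.393 -0.     1.742  1.048]
```

```bash
python3 -m pendant '[{"translation":[-42,19,0],"twist":[0,0,0],"grip":1},{"translation":[-42,19,0],"twist":[0,0,0],"grip":1},{"translation":[-42,19,0],"twist":[0,0,0],"grip":1},{"translation":[-42,19,0],"twist":[0,0,0],"grip":1},{"translation":[-42,19,0],"twist":[0,0,0],"grip":1},{"translation":[-42,19,0],"twist":[0,0,0],"grip":1},{"translation":[-42,19,0],"twist":[0,0,0],"grip":1},{"translation":[-42,19,0],"twist":[0,0,0],"grip":1},{"translation":[-42,19,0],"twist":[0,0,0],"grip":1},{"translation":[-42,0,0],"twist":[0,0,0],"grip":1}]'
python3 -m pendant '[{"translation":[-42,0,0],"twist":[0,0,0],"grip":1},{"translation":[-42,0,0],"twist":[0,0,0],"grip":1},{"translation":[-42,0,0],"twist":[0,0,0],"grip":1},{"translation":[-42,0,0],"twist":[0,0,0],"grip":1},{"translation":[-42,0,0],"twist":[0,0,0],"grip":1},{"translation":[-42,0,0],"twist":[0,0,0],"grip":1},{"translation":[-42,0,0],"twist":[0,0,0],"grip":1},{"translation":[-30,0,0],"twist":[0,0,0],"grip":1},{"translation":[-10,0,0],"twist":[0,0,0],"grip":1},{"translation":[0,0,0],"twist":[0,0,0],"grip":1}]'
python3 -c "
from h import *
s=robot.read_state();print(s['tool_pos'],R.from_rotvec(s['orientation']).as_matrix().round(3),s['q'].round(3))
i,p,d=shot('wrist','w1.png');print(i['cam_to_world'],i['vertical_fov'])
print(d[::48,::64].round(2))"
```

```text
t: 2.1
tool_pos: [0.4097, 0.0694, 0.3349]
orientation: [2.224, 2.213, -0.031]
force: [0.6, 0.8, 0.5]
opening: 0.093
t: 3.1
tool_pos: [0.4023, -0.2824, 0.336]
orientation: [-2.233, -2.206, 0.034]
force: [-0.1, 1.2, 0.5]
opening: 0.0927
[ 0.40230636 -0.28243744  0.33596989] [[ 0.012  1.    -0.017]
 [ 1.    -0.012 -0.014]
 [-0.014 -0.017 -1.   ]] [-0.7   -0.176  1.579 -0.022  1.743 -0.691]
[[ 0.99979239  0.00579642  0.01953401  0.40644886]
 [-0.01163172  0.94948709  0.31359045 -0.19599739]
 [-0.01672959 -0.31375256  0.94935739  0.50020781]
 [ 0.          0.          0.          1.        ]] 59.20472477451552
[[0.44 0.45 0.45 0.45 0.45 0.44 0.43 0.28]
 [0.47 0.47 0.47 0.47 0.47 0.46 0.38 0.29]
 [0.49 0.49 0.49 0.49 0.48 0.48 0.48 0.48]
 [0.51 0.51 0.51 0.51 0.48 0.51 0.5  0.5 ]
 [0.54 0.53 0.54 0.53 0.36 0.53 0.53 0.53]
 [0.57 0.57 0.56 0.56 0.56 0.56 0.55 0.55]
 [0.08 0.08 0.13 0.59 0.59 0.58 0.13 0.08]
 [0.07 0.08 0.08 0.08 0.08 0.08 0.08 0.08]]
```

View pics/w1.png

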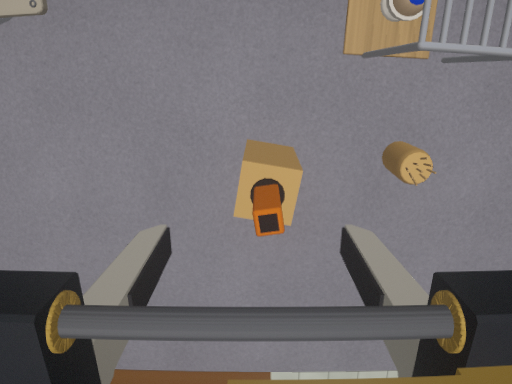

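The wrist view shows the handle top at about (268,222), rotated a few degrees, and the stand below it. Next I'll measure the handle top from depth and colour.

Run:
```python
from h import *
z=np.load("pics/w1.npz",allow_pickle=True); i=z["i"].item();p=z["p"];d=z["d"]
v,u=np.mgrid[130:250,220:320]; u=u.ravel();v=v.ravel()
P=cloud(i,np.c_[u,v],d[v,u])
def rep(n,m):
    q=P[m]; r=cv2.minAreaRect((q[:,:2]*1000).astype(np.float32)); print(n,m.sum(),q.mean(0).round(4),np.round(r[0],1),np.round(r[1],1),round(r[2],2))
rep("handle top",(P[:,2]>.203)&(P[:,2]<.222))
print(P[:,2].max())
rep("stand+flange",(P[:,2]>.12)&(P[:,2]<.145))
h=(P[:,2]>.203); 
print(onplane(i,[(258,212),(281,210),(283,233),(259,236)],.21).round(4), onplane(i,[(257,209),(279,207),(285,233),(257,236)],.21).mean(0))
```

```text
handle top 820 [ 0.4122 -0.3286  0.2093] [ 412.3 -330.4] [27.9 28.7] 8.28
0.5002078144383668
stand+flange 2537 [ 0.4125 -0.3218  0.13  ] [ 412.5 -330.4] [71.2 70.2] 79.76
[[ 0.4026 -0.3191  0.21  ]
 [ 0.424  -0.3172  0.21  ]
 [ 0.4262 -0.3409  0.21  ]
 [ 0.4033 -0.344   0.21  ]] [ 0.41333035 -0.32879602  0.21      ]
```

```bash
python3 -m pendant '[{"translation":[-16,3,5],"twist":[-0.017,0.014,0],"grip":1},{"translation":[-16,3,10],"twist":[0,0,0],"grip":1},{"translation":[-16,3,10],"twist":[0,0,0],"grip":1},{"translation":[0,0,10],"twist":[0,0,-0.08],"grip":1},{"translation":[0,0,10],"twist":[0,0,-0.08],"grip":1},{"translation":[0,0,10],"twist":[0,0,0],"grip":1},{"translation":[0,0,10],"twist":[0,0,0],"grip":1},{"translation":[0,0,10],"twist":[0,0,0],"grip":1},{"translation":[0,0,0],"twist":[0,0,0],"grip":1},{"translation":[0,0,0],"twist":[0,0,0],"grip":1}]'
cat > st.py <<'E'
from h import *
s=robot.read_state();M=R.from_rotvec(s['orientation']).as_matrix()
print(s['t'],s['tool_pos'].round(4),'F',s['force'].round(2),'T',s['wrist_torque'].round(2),'op',round(s['opening'],4));print(M.round(4),s['q'].round(3))
E
cat > g.py <<'E'
from h import *
exec(open('st.py').read())
y=np.radians(8.3);t=np.array([.4123,-.3304,.166])
Y=np.array([np.cos(y),np.sin(y),0]);Z=np.array([0,0,-1.]);X=np.cross(Y,Z);G=np.c_[X,Y,Z]
print("dtool mm",(M.T@(t-s['tool_pos'])*1000).round(1),"twist",R.from_matrix(M.T@G).as_rotvec().round(3))
E
python3 g.py
```

```text
t: 4.15
tool_pos: [0.4146, -0.3232, 0.2556]
orientation: [-2.038, -2.389, -0.002]
force: [-0.3, -0.7, 0.3]
opening: 0.0928
4.15 [ 0.4146 -0.3232  0.2556] F [-0.33 -0.71  0.34] T [-0.05  0.05  0.01] op 0.0928
[[-1.573e-01  9.876e-01 -5.000e-04]
 [ 9.876e-01  1.573e-01  1.800e-03]
 [ 1.900e-03 -2.000e-04 -1.000e+00]] [-7.600e-01 -8.300e-02  1.638e+00  1.000e-03  1.588e+00 -9.180e-01]
dtool mm [-6.9 -3.4 89.6] twist [-0.    -0.002  0.013]
```

```bash
python3 -m pendant '[{"translation":[-5,-3,0],"twist":[0,0,0.013],"grip":1},{"translation":[-2,-1,5],"twist":[0,0,0],"grip":1},{"translation":[0,0,12],"twist":[0,0,0],"grip":1},{"translation":[0,0,14],"twist":[0,0,0],"grip":1},{"translation":[0,0,14],"twist":[0,0,0],"grip":1},{"translation":[0,0,14],"twist":[0,0,0],"grip":1},{"translation":[0,0,14],"twist":[0,0,0],"grip":1},{"translation":[0,0,14],"twist":[0,0,0],"grip":1},{"translation":[0,0,6],"twist":[0,0,0],"grip":1},{"translation":[0,0,0],"twist":[0,0,0],"grip":1}]' && python3 g.py
```

```text
t: 5.15
tool_pos: [0.4108, -0.3309, 0.1534]
orientation: [-2.056, -2.371, -0.002]
force: [0.0, 0.3, -0.0]
opening: 0.0929
5.15 [ 0.4108 -0.3309  0.1534] F [ 0.02  0.32 -0.02] T [-0.06 -0.   -0.02] op 0.0929
[[-0.1417  0.9899 -0.0014]
 [ 0.9899  0.1417  0.0027]
 [ 0.0029 -0.001  -1.    ]] [-7.760e-01 -2.300e-02  1.767e+00  1.000e-03  1.400e+00 -9.180e-01]
dtool mm [  0.3   1.6 -12.6] twist [-0.001 -0.003 -0.003]
```

```bash
python3 -m pendant '[{"translation":[0,1.5,0],"twist":[0,0,0],"grip":1},{"translation":[0,0,0],"twist":[0,0,0],"grip":-1},{"translation":[0,0,0],"twist":[0,0,0],"grip":-1},{"translation":[0,0,0],"twist":[0,0,0],"grip":-1},{"translation":[0,0,0],"twist":[0,0,0],"grip":-1},{"translation":[0,0,0],"twist":[0,0,0],"grip":-1},{"translation":[0,0,0],"twist":[0,0,0],"grip":-1},{"translation":[0,0,0],"twist":[0,0,0],"grip":-1},{"translation":[0,0,0],"twist":[0,0,0],"grip":-1},{"translation":[0,0,0],"twist":[0,0,0],"grip":-1}]' 50 && python3 g.py
```

```text
t: 6.15
tool_pos: [0.4139, -0.3321, 0.1567]
orientation: [2.056, 2.372, 0.001]
force: [-0.6, -0.3, 0.0]
opening: 0.028
6.15 [ 0.4139 -0.3321  0.1567] F [-0.57 -0.32  0.01] T [-0.11  0.11 -0.03] op 0.028
[[-0.1418  0.9899  0.0022]
 [ 0.9899  0.1418 -0.001 ]
 [-0.0013  0.002  -1.    ]] [-7.730e-01 -2.200e-02  1.760e+00  1.000e-03  1.401e+00 -9.160e-01]
dtool mm [ 1.9 -1.3 -9.4] twist [ 0.002  0.001 -0.003]
```

```bash
python3 -m pendant '[{"translation":[0,0,-8],"twist":[0,0,0],"grip":-1},{"translation":[0,0,-16],"twist":[0,0,0],"grip":-1},{"translation":[0,0,-18],"twist":[0,0,0],"grip":-1},{"translation":[0,0,-18],"twist":[0,0,0],"grip":-1},{"translation":[0,0,-18],"twist":[0,0,0],"grip":-1},{"translation":[0,0,-18],"twist":[0,0,0],"grip":-1},{"translation":[0,0,-18],"twist":[0,0,0],"grip":-1},{"translation":[0,0,-18],"twist":[0,0,0],"grip":-1},{"translation":[0,0,-18],"twist":[0,0,0],"grip":-1},{"translation":[0,0,-10],"twist":[0,0,0],"grip":-1}]' && python3 g.py
```

```text
t: 7.15
tool_pos: [0.4119, -0.3302, 0.3232]
orientation: [-2.055, -2.371, -0.002]
force: [0.3, -0.2, -1.8]
opening: 0.0279
7.15 [ 0.4119 -0.3302  0.3232] F [ 0.34 -0.23 -1.76] T [-0.12  0.07  0.  ] op 0.0279
[[-0.1419  0.9899 -0.0022]
 [ 0.9899  0.1419  0.0038]
 [ 0.0041 -0.0017 -1.    ]] [-7.740e-01 -8.100e-02  1.514e+00  1.000e-03  1.712e+00 -9.160e-01]
dtool mm [ -0.9   0.7 157.2] twist [-0.002 -0.004 -0.003]
```

```bash
python3 -m pendant '[{"translation":[15,0,0],"twist":[0,0,0.095],"grip":-1},{"translation":[25,0,0],"twist":[0,0,0.095],"grip":-1},{"translation":[38,-2,0],"twist":[0,0,0],"grip":-1},{"translation":[38,-2,0],"twist":[0,0,0],"grip":-1},{"translation":[38,-2,0],"twist":[0,0,0],"grip":-1},{"translation":[38,-2,0],"twist":[0,0,0],"grip":-1},{"translation":[38,-2,0],"twist":[0,0,0],"grip":-1},{"translation":[38,-2,0],"twist":[0,0,0],"grip":-1},{"translation":[20,0,0],"twist":[0,0,0],"grip":-1},{"translation":[5,0,0],"twist":[0,0,0],"grip":-1}]' 
python3 -m pendant '[{"translation":[0,0,0],"twist":[-0.1,0,0],"grip":-1},{"translation":[0,0,0],"twist":[-0.1,0,0],"grip":-1},{"translation":[0,0,0],"twist":[-0.1,0,0],"grip":-1},{"translation":[0,0,0],"twist":[-0.1,0,0],"grip":-1},{"translation":[0,0,0],"twist":[-0.1,0,0],"grip":-1},{"translation":[0,0,0],"twist":[-0.1,0,0],"grip":-1},{"translation":[0,0,0],"twist":[-0.08,0,0],"grip":-1},{"translation":[0,0,0],"twist":[0,0,0],"grip":-1},{"translation":[0,0,0],"twist":[0,0,0],"grip":-1},{"translation":[0,0,0],"twist":[0,0,0],"grip":-1}]'
cat > e.py <<'E'
from h import *
import sys
exec(open('st.py').read())
L=.128; ball=s['tool_pos']+L*M[:,2]
E={'r':(.585,-.033),'y':(.590,.0565),'b':(.5865,-.1075)}
t=np.array([*E[sys.argv[1]],float(sys.argv[2])]); t[:2]+=[float(a)/1000 for a in sys.argv[3:5]] if len(sys.argv)>4 else 0
rx=np.array([np.cos(.051),-np.sin(.051),0]);th=np.radians(40)
Z=rx*np.sin(th)-np.array([0,0,np.cos(th)]); X=np.array([np.sin(.051),np.cos(.051),0]);G=np.c_[X,np.cross(Z,X),Z]
w=np.array([.5549,-.0277,.18])-ball; n=rx*np.cos(th)
c=np.cross(M[:,2],X); lat=abs(w@(c/np.linalg.norm(c)))
print("ball",ball.round(4),"world d mm",((t-ball)*1000).round(1),"tool d mm",(M.T@(t-ball)*1000).round(1),"twist",R.from_matrix(M.T@G).as_rotvec().round(3),"axis-wire mm",round(lat*1000,1),"tilt",np.degrees(np.arccos(-M[2,2])).round(1))
print("down in tool axes",(-M[2]).round(3))
E
python3 e.py r .12 -70 0
```

```text
t: 8.15
tool_pos: [0.409, -0.0278, 0.3254]
orientation: [-2.284, -2.152, -0.002]
force: [-0.5, 0.3, -1.9]
opening: 0.028
t: 9.15
tool_pos: [0.4808, -0.0398, 0.3295]
orientation: [1.927, 1.811, 0.569]
force: [0.2, -0.2, -1.0]
opening: 0.0278
9.15 [ 0.4808 -0.0398  0.3295] F [ 0.15 -0.25 -1.04] T [-0.07  0.49  0.06] op 0.0278
[[ 0.0614  0.82    0.569 ]
 [ 0.9981 -0.0515 -0.0334]
 [ 0.0019  0.57   -0.8217]] [-0.295 -0.891  2.19   0.141  1.253 -0.236]
ball [ 0.5537 -0.0441  0.2243] world d mm [ -38.7   11.1 -104.3] tool d mm [  8.5 -91.7  63.3] twist [-0.092  0.005 -0.009] axis-wire mm 24.9 tilt 34.7
down in tool axes [-0.002 -0.57   0.822]
```

Joint 2 has reached its range limit during the tilt. I'll fit a quick planar arm model to the recorded states to choose a reachable tilt.

```bash
cat > ik.py <<'E'
import numpy as np
from scipy.optimize import least_squares
D=[(.131,1.489,1.523,.2183,.5583,.2177),(.022,1.393,1.742,.2402,.5068,.3347),(-.176,1.579,1.743,.4023,-.2824,.336),(-.083,1.638,1.588,.4146,-.3232,.2556),(-.022,1.760,1.401,.4139,-.3321,.1567),(-.081,1.514,1.712,.4119,-.3302,.3232),(-.023,1.767,1.4,.4108,-.3309,.1534),(-.891,2.19,1.253,.4808,-.0398,.3295)]
lat=.05
def fk(k,q2,q3,q5):
    a,b,c,h,r0,e=k; s=q2+q3
    return r0+a*np.sin(q2)+b*np.sin(s)+e*np.cos(s)+c*np.sin(s+q5), h+a*np.cos(q2)+b*np.cos(s)-e*np.sin(s)+c*np.cos(s+q5)
def res(k):
    o=[]
    for q2,q3,q5,x,y,z in D:
        r,zz=fk(k,q2,q3,q5); o+=[r-np.sqrt(x*x+y*y-lat**2),zz-z]
    return np.r_[o,0.01*(k-k0)]
k0=np.array([.4,.4,.25,.3,0,0]);k=least_squares(res,k0).x;print(k.round(3),np.abs(res(k)[:-6]).max())
for deg in (28,31,34,37,40):
    th=np.radians(deg)
    for bx,bz in((.585,.08),(.585,.105),(.515,.12),(.515,.15)):
        X,Z=bx-.128*np.sin(th),bz+.128*np.cos(th)
        f=lambda q:np.r_[np.array(fk(k,q[0],q[1],np.pi-th-q[0]-q[1]))-[np.sqrt(X*X-lat**2+.001),Z]]
        s=least_squares(f,[-.5,2.1],bounds=([-1.3,0],[2,2.7])); q=s.x
        print(deg,(bx,bz),np.r_[q,np.pi-th-q.sum()].round(2),round(np.abs(s.fun).max(),4))
E
python3 ik.py
```

```text
[ 0.368  0.555  0.39   0.331 -0.002  0.061] 0.0007580929254333291
28 (0.585, 0.08) [-0.6   2.24  1.02] 0.0
28 (0.585, 0.105) [-0.61  2.2   1.07] 0.0
28 (0.515, 0.12) [-0.89  2.33  1.22] 0.0
28 (0.515, 0.15) [-0.89  2.27  1.27] 0.0
31 (0.585, 0.08) [-0.68  2.31  0.97] 0.0
31 (0.585, 0.105) [-0.7   2.27  1.02] 0.0
31 (0.515, 0.12) [-1.   2.4  1.2] 0.0
31 (0.515, 0.15) [-0.99  2.34  1.25] 0.0
34 (0.585, 0.08) [-0.77  2.39  0.93] 0.0
34 (0.585, 0.105) [-0.78  2.35  0.98] 0.0
34 (0.515, 0.12) [-1.11  2.48  1.19] 0.0
34 (0.515, 0.15) [-1.1   2.41  1.23] 0.0
37 (0.585, 0.08) [-0.86  2.46  0.9 ] 0.0
37 (0.585, 0.105) [-0.88  2.42  0.95] 0.0
37 (0.515, 0.12) [-1.25  2.55  1.19] 0.0
37 (0.515, 0.15) [-1.22  2.49  1.22] 0.0
40 (0.585, 0.08) [-0.97  2.54  0.87] 0.0
40 (0.585, 0.105) [-0.98  2.5   0.92] 0.0
40 (0.515, 0.12) [-1.3   2.6   1.14] 0.0147
40 (0.515, 0.15) [-1.3   2.55  1.2 ] 0.0091
```

```bash
python3 -m pendant '[{"translation":[0,-8,0],"twist":[0.085,0,0],"grip":-1},{"translation":[0,-8,4],"twist":[0.085,0,0],"grip":-1},{"translation":[1,-8,8],"twist":[0,0,0],"grip":-1},{"translation":[1,-8,10],"twist":[0,0,0],"grip":-1},{"translation":[1,-8,11],"twist":[0,0,0],"grip":-1},{"translation":[1,-8,11],"twist":[0,0,0],"grip":-1},{"translation":[1,-7,11],"twist":[0,0,0],"grip":-1},{"translation":[1,-4,8],"twist":[0,0,0],"grip":-1},{"translation":[0,0,4],"twist":[0,0,0],"grip":-1},{"translation":[0,0,0],"twist":[0,0,0],"grip":-1}]' && sed -i 's/radians(40)/radians(32.5)/' e.py && python3 e.py r .107
```

```text
t: 10.15
tool_pos: [0.4525, -0.0317, 0.236]
orientation: [2.035, 1.914, 0.425]
force: [0.2, -0.5, -1.9]
opening: 0.028
10.15 [ 0.4525 -0.0317  0.236 ] F [ 0.17 -0.54 -1.87] T [-0.09  0.4  -0.01] op 0.028
[[ 6.110e-02  9.045e-01  4.220e-01]
 [ 9.981e-01 -5.560e-02 -2.550e-02]
 [ 4.000e-04  4.228e-01 -9.062e-01]] [-0.25  -0.81   2.26   0.084  1.263 -0.197]
ball [ 0.5065 -0.035   0.12  ] world d mm [ 78.5   2.  -13. ] tool d mm [ 6.8 65.4 44.9] twist [-0.131  0.005 -0.009] axis-wire mm 68.8 tilt 25.0
down in tool axes [-0.    -0.423  0.906]
```

```bash
python3 -m pendant '[{"translation":[1,4,3],"twist":[0,0,0],"grip":-1},{"translation":[1,6,5],"twist":[-0.01,0,0],"grip":-1},{"translation":[1,6,5],"twist":[-0.02,0,0],"grip":-1},{"translation":[1,6,5],"twist":[-0.02,0,0],"grip":-1},{"translation":[0,6,6],"twist":[-0.02,0,0],"grip":-1},{"translation":[0,6,6],"twist":[-0.02,0,0],"grip":-1},{"translation":[0,6,6],"twist":[-0.02,0,0],"grip":-1},{"translation":[0,4,4],"twist":[-0.02,0,0],"grip":-1},{"translation":[0,2,2],"twist":[0,0,0],"grip":-1},{"translation":[0,0,0],"twist":[0,0,0],"grip":-1}]' && python3 e.py r .09 && python3 -c "
from h import *
shot('wrist','w2.png')"
```

```text
t: 11.15
tool_pos: [0.5185, -0.031, 0.22]
orientation: [1.948, 1.834, 0.538]
force: [-0.1, -0.4, -0.8]
opening: 0.0278
11.15 [ 0.5185 -0.031   0.22  ] F [-0.09 -0.36 -0.77] T [-0.06  0.47 -0.  ] op 0.0278
[[ 6.010e-02  8.400e-01  5.392e-01]
 [ 9.982e-01 -5.080e-02 -3.210e-02]
 [ 4.000e-04  5.401e-01 -8.416e-01]] [-0.223 -0.716  2.282  0.104  1.014 -0.192]
ball [ 0.5875 -0.0351  0.1123] world d mm [ -2.5   2.1 -22.3] tool d mm [  1.9 -14.2  17.3] twist [ 0.003  0.005 -0.008] axis-wire mm 8.9 tilt 32.7
down in tool axes [-0.    -0.54   0.842]
```

View pics/w2.png

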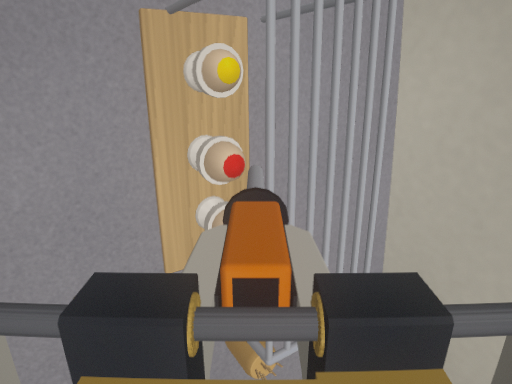

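The wrist view shows red at (234,166), yellow at (229,69), and the stem tip behind the flange just under the first wire. I'll locate them from this view.

Run:
```python
from h import *
z=np.load("pics/w2.npz",allow_pickle=True); i=z["i"].item();p=z["p"];d=z["d"]
H=cv2.cvtColor(p,cv2.COLOR_RGB2HSV).astype(int)
for n,(x0,y0,x1,y1),m in(("red",(215,145,255,185),((H[...,0]<5)|(H[...,0]>174))&(H[...,1]>200)),("yel",(210,50,250,90),(H[...,0]>22)&(H[...,0]<34)&(H[...,1]>200))):
    k=np.zeros_like(m);k[y0:y1,x0:x1]=m[y0:y1,x0:x1];v,u=np.nonzero(k)
    P=cloud(i,np.c_[u,v],d[v,u]); print(n,len(u),u.mean(),v.mean(),"cloud mean",P.mean(0).round(4),"mid",((P.max(0)+P.min(0))/2).round(4),"zmax",np.percentile(P[:,2],98).round(4))
for v in (60,100,140):
    u=np.arange(262,280);P=cloud(i,np.c_[u,0*u+v],d[v,u]);g=(P[:,2]>.15)&(P[:,2]<.21);print("wire",P[g].mean(0).round(4),u[g].min(),u[g].max())
    print(onplane(i,[(u[g].mean(),v)],.18))
```

```text
red 95 234.45263157894738 163.26315789473685 cloud mean [ 0.5831 -0.029   0.0824] mid [0.5144 0.0084 0.2183] zmax 0.0813
yel 440 228.27272727272728 70.0409090909091 cloud mean [0.5889 0.0567 0.0727] mid [0.5183 0.0566 0.2129] zmax 0.0725
wire [0.5597 0.0618 0.1816] 266 275
[[0.56077934 0.06182637 0.18      ]]
wire [0.5583 0.038  0.1814] 266 274
[[0.5593046  0.03781569 0.18      ]]
wire [0.5571 0.0127 0.1815] 266 274
[[0.55815496 0.01228327 0.18      ]]
```

```bash
python3 -m pendant '[{"translation":[1,-2,1],"twist":[0,0,0],"grip":-1},{"translation":[1,-2,2],"twist":[0,0,0],"grip":-1},{"translation":[0,-2,2],"twist":[0,0,0],"grip":-1},{"translation":[0,-2,2],"twist":[0,0,0],"grip":-1},{"translation":[0,-2,2],"twist":[0,0,0],"grip":-1},{"translation":[0,-1,1],"twist":[0,0,0],"grip":-1},{"translation":[0,0,0],"twist":[0,0,0],"grip":-1},{"translation":[0,0,0],"twist":[0,0,0],"grip":-1},{"translation":[0,0,0],"twist":[0,0,0],"grip":-1},{"translation":[0,0,0],"twist":[0,0,0],"grip":-1}]' && python3 e.py r .09
```

```text
t: 12.2
tool_pos: [0.5165, -0.0287, 0.2075]
orientation: [1.944, 1.83, 0.543]
force: [-0.3, 0.3, -0.7]
opening: 0.0277
12.2 [ 0.5165 -0.0287  0.2075] F [-0.29  0.26 -0.68] T [-0.05  0.51 -0.03] op 0.0277
[[ 6.020e-02  8.368e-01  5.442e-01]
 [ 9.982e-01 -5.050e-02 -3.270e-02]
 [ 1.000e-04  5.452e-01 -8.383e-01]] [-0.218 -0.726  2.313  0.103  0.987 -0.189]
ball [ 0.5861 -0.0329  0.1002] world d mm [ -1.1  -0.1 -10.2] tool d mm [-0.2 -6.5  7.9] twist [ 0.009  0.005 -0.008] axis-wire mm 17.1 tilt 33.0
down in tool axes [-0.    -0.545  0.838]
```

```bash
python3 -m pendant '[{"translation":[0,-0.6,0.8],"twist":[0,0,0],"grip":-1},{"translation":[0,-0.6,0.8],"twist":[0,0,0],"grip":-1},{"translation":[0,-0.6,0.8],"twist":[0,0,0],"grip":-1},{"translation":[0,-0.6,0.8],"twist":[0,0,0],"grip":-1},{"translation":[0,-0.6,0.8],"twist":[0,0,0],"grip":-1},{"translation":[0,-0.6,0.8],"twist":[0,0,0],"grip":-1},{"translation":[0,-0.6,0.8],"twist":[0,0,0],"grip":-1},{"translation":[0,-0.6,0.8],"twist":[0,0,0],"grip":-1},{"translation":[0,0,0],"twist":[0,0,0],"grip":-1},{"translation":[0,0,0],"twist":[0,0,0],"grip":-1}]' && python3 e.py r .09
```

```text
t: 13.2
tool_pos: [0.5159, -0.0287, 0.1988]
orientation: [1.944, 1.83, 0.543]
force: [-0.7, -0.5, -1.0]
opening: 0.0275
13.2 [ 0.5159 -0.0287  0.1988] F [-0.65 -0.48 -1.02] T [-0.06  0.49 -0.07] op 0.0275
[[ 6.020e-02  8.367e-01  5.443e-01]
 [ 9.982e-01 -5.050e-02 -3.270e-02]
 [ 1.000e-04  5.453e-01 -8.383e-01]] [-0.218 -0.724  2.327  0.104  0.97  -0.191]
ball [ 0.5856 -0.0329  0.0915] world d mm [-0.6 -0.1 -1.5] tool d mm [-0.2 -1.3  0.9] twist [ 0.009  0.005 -0.008] axis-wire mm 22.3 tilt 33.0
down in tool axes [-0.    -0.545  0.838]
```

```bash
python3 -m pendant '[{"translation":[0,-0.6,0.8],"twist":[0,0,0],"grip":-1},{"translation":[0,-0.6,0.8],"twist":[0,0,0],"grip":-1},{"translation":[0,-0.6,0.8],"twist":[0,0,0],"grip":-1},{"translation":[0,-0.6,0.8],"twist":[0,0,0],"grip":-1},{"translation":[0,-0.6,0.8],"twist":[0,0,0],"grip":-1},{"translation":[0,-0.6,0.8],"twist":[0,0,0],"grip":-1},{"translation":[0,0,0],"twist":[0,0,0],"grip":-1},{"translation":[0,0,0],"twist":[0,0,0],"grip":-1},{"translation":[0,0,0],"twist":[0,0,0],"grip":-1},{"translation":[0,0,0],"twist":[0,0,0],"grip":-1}]' && python3 e.py r .09
```

```text
t: 14.2
tool_pos: [0.517, -0.0289, 0.1948]
orientation: [1.941, 1.827, 0.546]
force: [-0.4, -0.5, 0.3]
opening: 0.028
14.2 [ 0.517  -0.0289  0.1948] F [-0.45 -0.51  0.26] T [-0.09  0.3  -0.03] op 0.028
[[ 6.040e-02  8.342e-01  5.481e-01]
 [ 9.982e-01 -5.030e-02 -3.340e-02]
 [-3.000e-04  5.491e-01 -8.357e-01]] [-0.218 -0.723  2.335  0.105  0.956 -0.193]
ball [ 0.5871 -0.0332  0.0878] world d mm [-2.1  0.2  2.2] tool d mm [ 0.  -0.6 -3. ] twist [ 0.014  0.005 -0.008] axis-wire mm 23.5 tilt 33.3
down in tool axes [ 0.    -0.549  0.836]
```

```bash
python3 -m pendant '[{"translation":[0,-0.6,0.8],"twist":[0,0,0],"grip":-1},{"translation":[0,-0.6,0.8],"twist":[0,0,0],"grip":-1},{"translation":[0,-0.3,0.4],"twist":[0,0,0],"grip":-1},{"translation":[0,0,0],"twist":[0,0,0],"grip":-1},{"translation":[0,0,0],"twist":[0,0,0],"grip":-1},{"translation":[0,0,0],"twist":[0,0,0],"grip":-1},{"translation":[0,0,0],"twist":[0,0,0],"grip":-1},{"translation":[0,0,0],"twist":[0,0,0],"grip":-1},{"translation":[0,0,0],"twist":[0,0,0],"grip":-1},{"translation":[0,0,0],"twist":[0,0,0],"grip":-1}]' && python3 e.py r .09
```

```text
t: 15.2
tool_pos: [0.5177, -0.0288, 0.1935]
orientation: [1.939, 1.826, 0.549]
force: [0.3, 0.7, 1.0]
opening: 0.0281
15.2 [ 0.5177 -0.0288  0.1935] F [0.28 0.72 1.01] T [ 0.08 -0.2   0.09] op 0.0281
[[ 6.030e-02  8.327e-01  5.504e-01]
 [ 9.982e-01 -5.020e-02 -3.330e-02]
 [-1.000e-04  5.514e-01 -8.342e-01]] [-0.218 -0.722  2.338  0.107  0.95  -0.194]
ball [ 0.5881 -0.033   0.0867] world d mm [-3.1  0.   3.3] tool d mm [-0.1 -0.8 -4.5] twist [ 0.017  0.005 -0.008] axis-wire mm 23.5 tilt 33.5
down in tool axes [ 0.    -0.551  0.834]
```

```bash
python3 -m pendant '[{"translation":[0,-1,0],"twist":[0.01,0,0],"grip":-1},{"translation":[0,-0.5,0.5],"twist":[0,0,0],"grip":-1},{"translation":[0,0,0],"twist":[0,0,0],"grip":-1},{"translation":[0,0,0],"twist":[0,0,0],"grip":-1},{"translation":[0,0,0],"twist":[0,0,0],"grip":-1},{"translation":[0,0,0],"twist":[0,0,0],"grip":-1},{"translation":[0,0,0],"twist":[0,0,0],"grip":-1},{"translation":[0,0,0],"twist":[0,0,0],"grip":-1},{"translation":[0,0,0],"twist":[0,0,0],"grip":-1},{"translation":[0,0,0],"twist":[0,0,0],"grip":-1}]' && python3 e.py r .09; python3 -c "
from h import *
s=shot('wrist');s=robot.read_state();print(s['force'],s['wrist_torque'],s['tool_pos'])"
```

```text
t: 16.2
tool_pos: [0.517, -0.0288, 0.1931]
orientation: [1.945, 1.832, 0.541]
force: [0.2, 0.4, 2.5]
opening: 0.0279
16.2 [ 0.517  -0.0288  0.1931] F [0.24 0.42 2.51] T [ 0.02 -0.04  0.08] op 0.0279
[[ 6.020e-02  8.380e-01  5.423e-01]
 [ 9.982e-01 -5.030e-02 -3.300e-02]
 [-4.000e-04  5.433e-01 -8.395e-01]] [-0.217 -0.713  2.331  0.103  0.958 -0.191]
ball [ 0.5864 -0.033   0.0856] world d mm [-1.4  0.   4.4] tool d mm [-0.1  1.2 -4.5] twist [ 0.007  0.005 -0.008] axis-wire mm 24.7 tilt 32.9
down in tool axes [ 0.    -0.543  0.84 ]
[-7.22527182e-04  1.62844056e-01  3.46394483e+00] [ 0.01337656 -0.01994568  0.04637588] [ 0.51697476 -0.02881102  0.19303833]
```

```bash
python3 -m pendant '[{"translation":[0,2,-3],"twist":[0,0,0],"grip":-1},{"translation":[0,2,-3],"twist":[0,0,0],"grip":-1},{"translation":[0,1,-2],"twist":[0,0,0],"grip":-1},{"translation":[5,0,0],"twist":[0,0,0],"grip":-1},{"translation":[16,-0.5,-0.3],"twist":[0,0,0],"grip":-1},{"translation":[20,-0.5,-0.3],"twist":[0,0,0],"grip":-1},{"translation":[20,-0.5,-0.4],"twist":[0,0,0],"grip":-1},{"translation":[17,-0.5,-0.4],"twist":[0,0,0],"grip":-1},{"translation":[9,0,0],"twist":[0,0,0],"grip":-1},{"translation":[0,0,0],"twist":[0,0,0],"grip":-1}]' && python3 e.py y .082
```

```text
t: 17.25
tool_pos: [0.5161, 0.0622, 0.1974]
orientation: [1.954, 1.835, 0.532]
force: [-1.0, 0.1, -2.1]
opening: 0.028
17.25 [0.5161 0.0622 0.1974] F [-0.96  0.1  -2.11] T [-0.06  0.42 -0.03] op 0.028
[[ 0.0629  0.8435  0.5335]
 [ 0.998  -0.0532 -0.0336]
 [ 0.      0.5346 -0.8451]] [ 0.075 -0.673  2.296 -0.09   0.961  0.168]
ball [0.5844 0.0579 0.0893] world d mm [ 5.6 -1.4 -7.3] tool d mm [-1.   0.9  9.2] twist [-0.003  0.006 -0.01 ] axis-wire mm 27.3 tilt 32.3
down in tool axes [-0.    -0.535  0.845]
```

```bash
python3 -m pendant '[{"translation":[-0.5,0.5,1],"twist":[0,0,0],"grip":-1},{"translation":[-0.5,0.5,1],"twist":[0,0,0],"grip":-1},{"translation":[0,0,1],"twist":[0,0,0],"grip":-1},{"translation":[0,0,1],"twist":[0,0,0],"grip":-1},{"translation":[0,0,1],"twist":[0,0,0],"grip":-1},{"translation":[0,0,1],"twist":[0,0,0],"grip":-1},{"translation":[0,0,1],"twist":[0,0,0],"grip":-1},{"translation":[0,0,1],"twist":[0,0,0],"grip":-1},{"translation":[0,0,0],"twist":[0,0,0],"grip":-1},{"translation":[0,0,0],"twist":[0,0,0],"grip":-1}]' && python3 e.py y .082
```

```text
t: 18.25
tool_pos: [0.5211, 0.0586, 0.1896]
orientation: [1.957, 1.833, 0.529]
force: [-0.6, 0.0, -1.9]
opening: 0.0279
18.25 [0.5211 0.0586 0.1896] F [-0.62  0.05 -1.87] T [-0.05  0.46  0.  ] op 0.0279
[[ 6.560e-02  8.442e-01  5.319e-01]
 [ 9.978e-01 -5.520e-02 -3.540e-02]
 [-6.000e-04  5.331e-01 -8.460e-01]] [ 0.064 -0.648  2.295 -0.086  0.938  0.161]
ball [0.5892 0.054  0.0813] world d mm [0.8 2.5 0.7] tool d mm [ 2.5  0.9 -0.2] twist [-0.005  0.008 -0.012] axis-wire mm 27.2 tilt 32.2
down in tool axes [ 0.001 -0.533  0.846]
```

No contact yet. I'll feel further down and correct y by +2 mm.

```bash
python3 -m pendant '[{"translation":[1,-0.3,0.4],"twist":[0,0,0],"grip":-1},{"translation":[1,-0.3,0.4],"twist":[0,0,0],"grip":-1},{"translation":[0,-0.5,0.9],"twist":[0,0,0],"grip":-1},{"translation":[0,-0.5,0.9],"twist":[0,0,0],"grip":-1},{"translation":[0,-0.5,0.9],"twist":[0,0,0],"grip":-1},{"translation":[0,0,0],"twist":[0,0,0],"grip":-1},{"translation":[0,0,0],"twist":[0,0,0],"grip":-1},{"translation":[0,0,0],"twist":[0,0,0],"grip":-1},{"translation":[0,0,0],"twist":[0,0,0],"grip":-1},{"translation":[0,0,0],"twist":[0,0,0],"grip":-1}]' && python3 e.py y .082
```

```text
t: 19.25
tool_pos: [0.5222, 0.0612, 0.1869]
orientation: [1.955, 1.832, 0.532]
force: [-0.2, 0.2, -0.3]
opening: 0.0282
19.25 [0.5222 0.0612 0.1869] F [-0.16  0.22 -0.34] T [-0.03  0.31 -0.06] op 0.0282
[[ 6.490e-02  8.426e-01  5.345e-01]
 [ 9.979e-01 -5.490e-02 -3.470e-02]
 [ 1.000e-04  5.357e-01 -8.444e-01]] [ 0.072 -0.643  2.298 -0.091  0.928  0.17 ]
ball [0.5907 0.0568 0.0788] world d mm [-0.7 -0.3  3.2] tool d mm [-0.3  1.2 -3. ] twist [-0.002  0.007 -0.012] axis-wire mm 27.7 tilt 32.4
down in tool axes [-0.    -0.536  0.844]
```

Contact has begun at about 1 N. I'll press a further ~2.5 mm and hold, as I did on red.

```bash
python3 -m pendant '[{"translation":[0,-0.6,0.8],"twist":[0,0,0],"grip":-1},{"translation":[0,-0.6,0.8],"twist":[0,0,0],"grip":-1},{"translation":[0,-0.6,0.6],"twist":[0.005,0,0],"grip":-1},{"translation":[0,-0.5,0.4],"twist":[0.005,0,0],"grip":-1},{"translation":[0,0,0],"twist":[0,0,0],"grip":-1},{"translation":[0,0,0],"twist":[0,0,0],"grip":-1},{"translation":[0,0,0],"twist":[0,0,0],"grip":-1},{"translation":[0,0,0],"twist":[0,0,0],"grip":-1},{"translation":[0,0,0],"twist":[0,0,0],"grip":-1},{"translation":[0,0,0],"twist":[0,0,0],"grip":-1}]' && python3 e.py y .082;python3 -m pendant '[{"translation":[0,0,0],"twist":[0,0,0],"grip":-1},{"translation":[0,0,0],"twist":[0,0,0],"grip":-1},{"translation":[0,0,0],"twist":[0,0,0],"grip":-1},{"translation":[0,0,0],"twist":[0,0,0],"grip":-1},{"translation":[0,0,0],"twist":[0,0,0],"grip":-1},{"translation":[0,0,0],"twist":[0,0,0],"grip":-1},{"translation":[0,0,0],"twist":[0,0,0],"grip":-1},{"translation":[0,0,0],"twist":[0,0,0],"grip":-1},{"translation":[0,0,0],"twist":[0,0,0],"grip":-1},{"translation":[0,0,0],"twist":[0,0,0],"grip":-1}]' && python3 e.py y .082
```

```text
t: 20.25
tool_pos: [0.5234, 0.0606, 0.1858]
orientation: [1.959, 1.835, 0.526]
force: [0.2, -1.2, 2.3]
opening: 0.0278
20.25 [0.5234 0.0606 0.1858] F [ 0.24 -1.15  2.3 ] T [-0.3  -0.09 -0.11] op 0.0278
[[ 6.540e-02  8.458e-01  5.295e-01]
 [ 9.979e-01 -5.500e-02 -3.530e-02]
 [-7.000e-04  5.307e-01 -8.476e-01]] [ 0.07  -0.632  2.291 -0.09   0.929  0.168]
ball [0.5912 0.0561 0.0773] world d mm [-1.2  0.4  4.7] tool d mm [ 0.4  1.5 -4.6] twist [-0.008  0.008 -0.012] axis-wire mm 27.4 tilt 32.1
down in tool axes [ 0.001 -0.531  0.848]
t: 21.25
tool_pos: [0.5234, 0.0606, 0.1858]
orientation: [1.959, 1.835, 0.527]
force: [-0.7, -1.7, 1.5]
opening: 0.0275
21.25 [0.5234 0.0606 0.1858] F [-0.67 -1.72  1.51] T [-0.29 -0.1  -0.12] op 0.0275
[[ 6.530e-02  8.457e-01  5.297e-01]
 [ 9.979e-01 -5.500e-02 -3.520e-02]
 [-6.000e-04  5.308e-01 -8.475e-01]] [ 0.07  -0.632  2.291 -0.09   0.929  0.168]
ball [0.5912 0.0561 0.0773] world d mm [-1.2  0.4  4.7] tool d mm [ 0.3  1.4 -4.6] twist [-0.008  0.008 -0.012] axis-wire mm 27.4 tilt 32.1
down in tool axes [ 0.001 -0.531  0.847]
```

```bash
python3 -m pendant '[{"translation":[0,2,-3],"twist":[0,0,0],"grip":-1},{"translation":[0,2.5,-4],"twist":[0,0,0],"grip":-1},{"translation":[0,2.5,-4],"twist":[0,0,0],"grip":-1},{"translation":[0,2,-3],"twist":[0,0,0],"grip":-1},{"translation":[0,0.5,-1],"twist":[-0.01,0,0],"grip":-1},{"translation":[-8,0,0],"twist":[-0.01,0,0],"grip":-1},{"translation":[-18,0,0],"twist":[-0.01,0,0],"grip":-1},{"translation":[-18,0,0],"twist":[0,0,0],"grip":-1},{"translation":[-14,0,0],"twist":[0,0,0],"grip":-1},{"translation":[-6,0,0],"twist":[0,0,0],"grip":-1}]' && python3 e.py b .096 -5 0
```

```text
t: 22.25
tool_pos: [0.5162, -0.005, 0.2007]
orientation: [1.938, 1.823, 0.548]
force: [-0.3, -0.4, -0.8]
opening: 0.0281
22.25 [ 0.5162 -0.005   0.2007] F [-0.31 -0.41 -0.8 ] T [-0.07  0.48  0.03] op 0.0281
[[ 0.0614  0.8318  0.5517]
 [ 0.9981 -0.0503 -0.0353]
 [-0.0016  0.5529 -0.8333]] [-0.14  -0.736  2.333  0.051  0.96  -0.096]
ball [ 0.5869 -0.0095  0.0941] world d mm [ -5.4 -98.    1.9] tool d mm [-98.1   1.5  -1.1] twist [ 0.019  0.007 -0.008] axis-wire mm 21.7 tilt 33.6
down in tool axes [ 0.002 -0.553  0.833]
```

```bash
python3 -m pendant '[{"translation":[-6,0.5,-0.5],"twist":[0,0,0],"grip":-1},{"translation":[-16,0.5,-0.5],"twist":[0,0,0],"grip":-1},{"translation":[-18,0.5,0],"twist":[0,0,0],"grip":-1},{"translation":[-18,0,0],"twist":[0,0,0],"grip":-1},{"translation":[-18,0,0],"twist":[0,0,0],"grip":-1},{"translation":[-12,0,0],"twist":[0,0,0],"grip":-1},{"translation":[-6,0,0],"twist":[0,0,0],"grip":-1},{"translation":[-2,0,0],"twist":[0,0,0],"grip":-1},{"translation":[0,0,0],"twist":[0,0,0],"grip":-1},{"translation":[0,0,0],"twist":[0,0,0],"grip":-1}]' && python3 e.py b .096 -4 0; python3 -c "
from h import *
i,p,d=shot('wrist','w3.png')"
```

```text
t: 23.25
tool_pos: [0.5103, -0.1047, 0.2021]
orientation: [1.936, 1.823, 0.549]
force: [0.1, -0.8, -1.4]
opening: 0.0278
23.25 [ 0.5103 -0.1047  0.2021] F [ 0.1  -0.82 -1.37] T [-0.08  0.5   0.06] op 0.0278
[[ 0.0609  0.8312  0.5527]
 [ 0.9981 -0.0495 -0.0355]
 [-0.0022  0.5538 -0.8326]] [-0.457 -0.707  2.315  0.255  0.997 -0.477]
ball [ 0.581  -0.1092  0.0955] world d mm [1.5 1.7 0.5] tool d mm [1.8 1.4 0.3] twist [ 0.02   0.007 -0.007] axis-wire mm 21.6 tilt 33.6
down in tool axes [ 0.002 -0.554  0.833]
```

View pics/w3.png

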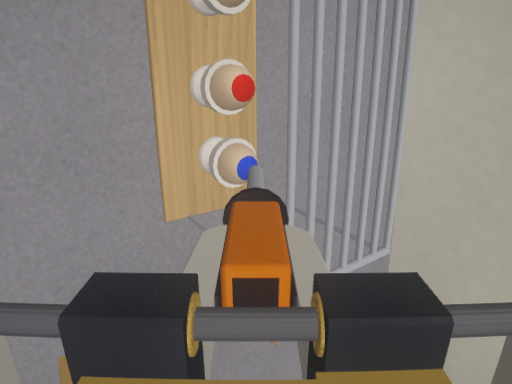

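The view shows the stem tip above the blue top at (248,167), with red at (243,88).

Run:
```python
from h import *
z=np.load("pics/w3.npz",allow_pickle=True); i=z["i"].item();p=z["p"];d=z["d"]
H=cv2.cvtColor(p,cv2.COLOR_RGB2HSV).astype(int)
for n,(x0,y0,x1,y1),m in(("blue",(230,150,265,185),(H[...,0]>105)&(H[...,0]<130)&(H[...,1]>180)),("red",(225,70,260,105),((H[...,0]<5)|(H[...,0]>174))&(H[...,1]>200))):
    k=np.zeros_like(m);k[y0:y1,x0:x1]=m[y0:y1,x0:x1];k=cv2.erode(k.astype(np.uint8),np.ones((3,3)));v,u=np.nonzero(k)
    P=cloud(i,np.c_[u,v],d[v,u]); print(n,len(u),u.min(),u.max(),v.min(),v.max(),"mean",P.mean(0).round(4),"zmed",np.median(P[:,2]).round(4),P.min(0).round(4),P.max(0).round(4))
```

```text
Traceback (most recent call last):
  File "h.py", line 14, in cloud
    o,d=rays(i,uv); return o+d*np.array(dep)[:,None]
        ~~~~^^^^^^
  File "h.py", line 8, in rays
    p=cv2.undistortPoints(np.array(uv,float).reshape(-1,1,2),K(i),np.array(i["D"],float)).reshape(-1,2)
      ~~~~~~~~~~~~~~~~~~~^^^^^^^^^^^^^^^^^^^^^^^^^^^^^^^^^^^^^^^^^^^^^^^^^^^^^^^^^^^^^^^^
cv2.error: OpenCV(4.12.0) /io/opencv/modules/calib3d/src/undistort.dispatch.cpp:347: error: (-215:Assertion failed) CV_IS_MAT(_src) && CV_IS_MAT(_dst) && (_src->rows == 1 || _src->cols == 1) && (_dst->rows == 1 || _dst->cols == 1) && _src->cols + _src->rows - 1 == _dst->rows + _dst->cols - 1 && (CV_MAT_TYPE(_src->type) == CV_32FC2 || CV_MAT_TYPE(_src->type) == CV_64FC2) && (CV_MAT_TYPE(_dst->type) == CV_32FC2 || CV_MAT_TYPE(_dst->type) == CV_64FC2) in function 'cvUndistortPointsInternal'
```

Run:
```python
from h import *
z=np.load("pics/w3.npz",allow_pickle=True); i=z["i"].item();p=z["p"].astype(int);d=z["d"]
for n,m in(("blue",(p[...,2]>120)&(p[...,0]<90)&(p[...,1]<110)),("red",(p[...,0]>130)&(p[...,1]<50)&(p[...,2]<50))):
    k=np.zeros_like(m);k[60:190,225:270]=m[60:190,225:270];v,u=np.nonzero(k);print(n,len(u))
    P=cloud(i,np.c_[u,v],d[v,u]); g=(P[:,2]>.06)&(P[:,2]<.1);P=P[g];print(g.sum(),"mean",P.mean(0).round(4),P.min(0).round(4),P.max(0).round(4))
```

```text
blue 281
281 mean [ 0.5828 -0.1054  0.0757] [ 0.5742 -0.1184  0.0732] [ 0.5973 -0.0959  0.0786]
red 146
146 mean [ 0.587  -0.0348  0.0789] [ 0.5749 -0.0436  0.0756] [ 0.595  -0.0233  0.0816]
```

```bash
python3 -m pendant '[{"translation":[1,-0.4,1],"twist":[0,0,0],"grip":-1},{"translation":[0.6,-0.4,1],"twist":[0,0,0],"grip":-1},{"translation":[0,-0.4,1],"twist":[0,0,0],"grip":-1},{"translation":[0,-0.4,1],"twist":[0,0,0],"grip":-1},{"translation":[0,-0.4,1],"twist":[0,0,0],"grip":-1},{"translation":[0,-0.4,1],"twist":[0,0,0],"grip":-1},{"translation":[0,-0.4,1],"twist":[0,0,0],"grip":-1},{"translation":[0,-0.4,0.8],"twist":[0,0,0],"grip":-1},{"translation":[0,0,0],"twist":[0,0,0],"grip":-1},{"translation":[0,0,0],"twist":[0,0,0],"grip":-1}]' && python3 e.py b .082
```

```text
t: 24.3
tool_pos: [0.5123, -0.1012, 0.1928]
orientation: [1.934, 1.826, 0.55]
force: [-0.2, 0.2, -1.3]
opening: 0.028
24.3 [ 0.5123 -0.1012  0.1928] F [-0.21  0.21 -1.26] T [-0.04  0.53  0.01] op 0.028
[[ 0.0581  0.8315  0.5526]
 [ 0.9983 -0.0473 -0.0337]
 [-0.0019  0.5536 -0.8328]] [-0.446 -0.696  2.326  0.254  0.975 -0.474]
ball [ 0.5831 -0.1056  0.0862] world d mm [ 3.4 -1.9 -4.2] tool d mm [-1.7  0.6  5.5] twist [ 0.019  0.005 -0.005] axis-wire mm 25.2 tilt 33.6
down in tool axes [ 0.002 -0.554  0.833]
```

```bash
python3 -m pendant '[{"translation":[-0.5,-0.2,0.9],"twist":[0,0,0],"grip":-1},{"translation":[-0.5,-0.2,0.9],"twist":[0,0,0],"grip":-1},{"translation":[0,-0.5,0.9],"twist":[0,0,0],"grip":-1},{"translation":[0,-0.5,0.8],"twist":[0,0,0],"grip":-1},{"translation":[0,0,0],"twist":[0,0,0],"grip":-1},{"translation":[0,0,0],"twist":[0,0,0],"grip":-1},{"translation":[0,0,0],"twist":[0,0,0],"grip":-1},{"translation":[0,0,0],"twist":[0,0,0],"grip":-1},{"translation":[0,0,0],"twist":[0,0,0],"grip":-1},{"translation":[0,0,0],"twist":[0,0,0],"grip":-1}]' && python3 e.py b .082
```

```text
t: 25.3
tool_pos: [0.5142, -0.1028, 0.1908]
orientation: [1.932, 1.824, 0.551]
force: [-0.6, -0.1, 0.5]
opening: 0.0277
25.3 [ 0.5142 -0.1028  0.1908] F [-0.56 -0.13  0.54] T [-0.08  0.32  0.01] op 0.0277
[[ 0.0584  0.8295  0.5554]
 [ 0.9983 -0.047  -0.0348]
 [-0.0028  0.5565 -0.8309]] [-0.448 -0.689  2.327  0.258  0.964 -0.48 ]
ball [ 0.5853 -0.1073  0.0845] world d mm [ 1.2 -0.2 -2.5] tool d mm [-0.1 -0.4  2.8] twist [ 0.023  0.006 -0.005] axis-wire mm 24.6 tilt 33.8
down in tool axes [ 0.003 -0.556  0.831]
```

Contact has started at about 1.5 N. I'll press 2–2.5 mm more and hold.

```bash
python3 -m pendant '[{"translation":[0,-0.6,0.8],"twist":[0,0,0],"grip":-1},{"translation":[0,-0.6,0.8],"twist":[0,0,0],"grip":-1},{"translation":[0,-0.6,0.6],"twist":[0.005,0,0],"grip":-1},{"translation":[0,-0.5,0.4],"twist":[0.005,0,0],"grip":-1},{"translation":[0,0,0],"twist":[0,0,0],"grip":-1},{"translation":[0,0,0],"twist":[0,0,0],"grip":-1},{"translation":[0,0,0],"twist":[0,0,0],"grip":-1},{"translation":[0,0,0],"twist":[0,0,0],"grip":-1},{"translation":[0,0,0],"twist":[0,0,0],"grip":-1},{"translation":[0,0,0],"twist":[0,0,0],"grip":-1}]' && python3 e.py b .082;python3 -m pendant '[{"translation":[0,0,0],"twist":[0,0,0],"grip":-1},{"translation":[0,0,0],"twist":[0,0,0],"grip":-1},{"translation":[0,0,0],"twist":[0,0,0],"grip":-1},{"translation":[0,0,0],"twist":[0,0,0],"grip":-1},{"translation":[0,0,0],"twist":[0,0,0],"grip":-1},{"translation":[0,0,0],"twist":[0,0,0],"grip":-1},{"translation":[0,0,0],"twist":[0,0,0],"grip":-1},{"translation":[0,0,0],"twist":[0,0,0],"grip":-1},{"translation":[0,0,0],"twist":[0,0,0],"grip":-1},{"translation":[0,0,0],"twist":[0,0,0],"grip":-1}]' && python3 e.py b .1 -70 0
```

```text
t: 26.3
tool_pos: [0.515, -0.103, 0.1895]
orientation: [1.936, 1.828, 0.545]
force: [-0.2, 1.0, 2.4]
opening: 0.0277
26.3 [ 0.515  -0.103   0.1895] F [-0.22  0.96  2.45] T [ 0.09 -0.08  0.08] op 0.0277
[[ 0.0584  0.8333  0.5497]
 [ 0.9983 -0.0469 -0.035 ]
 [-0.0034  0.5508 -0.8346]] [-0.445 -0.677  2.32   0.252  0.964 -0.474]
ball [ 0.5854 -0.1075  0.0827] world d mm [ 1.1 -0.  -0.7] tool d mm [0.1 0.6 1.2] twist [ 0.016  0.007 -0.004] axis-wire mm 24.8 tilt 33.4
down in tool axes [ 0.003 -0.551  0.835]
t: 27.3
tool_pos: [0.515, -0.103, 0.1894]
orientation: [1.936, 1.828, 0.545]
force: [-0.7, 0.6, 2.6]
opening: 0.0277
27.3 [ 0.515  -0.103   0.1894] F [-0.66  0.57  2.57] T [0.08 0.01 0.11] op 0.0277
[[ 0.0585  0.8333  0.5497]
 [ 0.9983 -0.0469 -0.035 ]
 [-0.0034  0.5508 -0.8346]] [-0.445 -0.677  2.32   0.252  0.964 -0.474]
ball [ 0.5854 -0.1075  0.0826] world d mm [-68.9  -0.   17.4] tool d mm [ -4.1 -47.8 -52.4] twist [ 0.016  0.007 -0.004] axis-wire mm 24.8 tilt 33.4
down in tool axes [ 0.003 -0.551  0.835]
```

```bash
python3 -m pendant '[{"translation":[0,2,-3],"twist":[0,0,0],"grip":-1},{"translation":[0,2,-4],"twist":[0,0,0],"grip":-1},{"translation":[0,0,-4],"twist":[0,0,0],"grip":-1},{"translation":[0,-5,-7],"twist":[0.02,0,0],"grip":-1},{"translation":[0,-7,-8],"twist":[0.03,0,0],"grip":-1},{"translation":[0,-7,-8],"twist":[0.03,0,0],"grip":-1},{"translation":[0,-7,-8],"twist":[0.03,0,0],"grip":-1},{"translation":[0,-7,-8],"twist":[0.03,0,0],"grip":-1},{"translation":[0,-7,-8],"twist":[0.03,0,0],"grip":-1},{"translation":[0,-4,-4],"twist":[0.02,0,0],"grip":-1}]' && python3 e.py b .12 -85 0
```

```text
t: 28.3
tool_pos: [0.4415, -0.0981, 0.2209]
orientation: [2.071, 1.953, 0.367]
force: [-0.3, 0.2, -0.5]
opening: 0.0281
28.3 [ 0.4415 -0.0981  0.2209] F [-0.33  0.19 -0.54] T [-0.03  0.34 -0.01] op 0.0281
[[ 0.059   0.9297  0.3637]
 [ 0.9983 -0.0546 -0.0226]
 [-0.0012  0.3644 -0.9313]] [-0.448 -0.72   2.221  0.143  1.295 -0.405]
ball [ 0.4881 -0.101   0.1017] world d mm [13.4 -6.5 18.3] tool d mm [ -5.7  19.5 -12. ] twist [-0.194  0.005 -0.007] axis-wire mm 87.2 tilt 21.4
down in tool axes [ 0.001 -0.364  0.931]
```

```bash
python3 -m pendant '[{"translation":[0,3,-8],"twist":[0.093,0,0],"grip":-1},{"translation":[0,3,-9],"twist":[0.093,0,0],"grip":-1},{"translation":[0,1,-10],"twist":[0.093,0,0],"grip":-1},{"translation":[0,0,-10],"twist":[0.093,0,0],"grip":-1},{"translation":[0,0,-10],"twist":[0,0,0],"grip":-1},{"translation":[-10,0,-10],"twist":[0,0,0],"grip":-1},{"translation":[-20,0,-10],"twist":[0,0,0],"grip":-1},{"translation":[-25,0,-10],"twist":[0,0,0],"grip":-1},{"translation":[-25,0,-5],"twist":[0,0,0],"grip":-1},{"translation":[-25,0,0],"twist":[0,0,0],"grip":-1}]'
cat > p.py <<'E'
from h import *
exec(open('st.py').read())
ball=s['tool_pos']+.128*M[:,2];o=s['tool_pos']+.025*M[:,2]
print("ball",ball.round(4),"origin",o.round(4),"tool d (mm) tcp->stand xy",(M.T@(np.array([.4124,-.3304,s['tool_pos'][2]])-s['tool_pos'])*1000).round(1))
print("twist upright",np.cross([0,0,1],-M[2]).round(4))
E
python3 p.py
```

```text
t: 29.3
tool_pos: [0.4311, -0.2055, 0.3075]
orientation: [-2.281, -2.159, 0.01]
force: [-0.5, -0.1, -1.1]
opening: 0.028
29.3 [ 0.4311 -0.2055  0.3075] F [-0.51 -0.11 -1.1 ] T [-0.06  0.03  0.02] op 0.028
[[ 0.055   0.9985 -0.0051]
 [ 0.9985 -0.055  -0.004 ]
 [-0.0043 -0.0049 -1.    ]] [-0.547 -0.221  1.669 -0.006  1.696 -0.493]
ball [ 0.4304 -0.2061  0.1795] origin [ 0.431  -0.2056  0.2825] tool d (mm) tcp->stand xy [-125.7  -11.8    0.6]
twist upright [-0.0049  0.0043  0.    ]
```

```bash
python3 -m pendant '[{"translation":[-20,-2,-2],"twist":[-0.005,0.004,0],"grip":-1},{"translation":[-20,-2,0],"twist":[0,0,0],"grip":-1},{"translation":[-20,-2,0],"twist":[0,0,0],"grip":-1},{"translation":[-20,-2,0],"twist":[0,0,0],"grip":-1},{"translation":[-15,-2,0],"twist":[0,0,0],"grip":-1},{"translation":[-8,-1,0],"twist":[0,0,0],"grip":-1},{"translation":[-3,0,0],"twist":[0,0,0],"grip":-1},{"translation":[0,0,0],"twist":[0,0,0],"grip":-1},{"translation":[0,0,0],"twist":[0,0,0],"grip":-1},{"translation":[0,0,0],"twist":[0,0,0],"grip":-1}]' && python3 p.py
```

```text
t: 30.3
tool_pos: [0.4078, -0.3204, 0.3177]
orientation: [2.271, 2.136, 0.009]
force: [1.0, 1.1, -2.0]
opening: 0.0275
30.3 [ 0.4078 -0.3204  0.3177] F [ 1.    1.12 -1.97] T [-0.05  0.11  0.05] op 0.0275
[[ 0.0611  0.9979  0.0208]
 [ 0.9981 -0.0608 -0.0135]
 [-0.0122  0.0216 -0.9997]] [-0.768 -0.136  1.576  0.005  1.678 -0.707]
ball [ 0.4104 -0.3221  0.1898] origin [ 0.4083 -0.3207  0.2927] tool d (mm) tcp->stand xy [-9.7  5.2  0.2]
twist upright [ 0.0216  0.0122 -0.    ]
```

```bash
python3 -m pendant '[{"translation":[-4,2,0],"twist":[0.01,0.006,0],"grip":-1},{"translation":[-4,2,0],"twist":[0.01,0.006,0],"grip":-1},{"translation":[-2,1,0],"twist":[0,0,0],"grip":-1},{"translation":[0,0,0],"twist":[0,0,0],"grip":-1},{"translation":[0,0,0],"twist":[0,0,0],"grip":-1},{"translation":[0,0,0],"twist":[0,0,0],"grip":-1},{"translation":[0,0,0],"twist":[0,0,0],"grip":-1},{"translation":[0,0,0],"twist":[0,0,0],"grip":-1},{"translation":[0,0,0],"twist":[0,0,0],"grip":-1},{"translation":[0,0,0],"twist":[0,0,0],"grip":-1}]' && python3 p.py; python3 -c "
from h import *
i,p,d=shot('wrist','w4.png')
i,q,d=shot('scene','s4.png')
c=cv2.resize(q[60:200,100:230],None,fx=3,fy=3,interpolation=cv2.INTER_CUBIC)
o=np.zeros((420,780,3),np.uint8);o[:,:390]=c;o[:292,390:]=cv2.resize(p,(390,292));cv2.imwrite('pics/m4.png',o[:,:,::-1])"
```

```text
t: 31.3
tool_pos: [0.4134, -0.3302, 0.3174]
orientation: [-2.284, -2.155, -0.001]
force: [0.5, 0.5, -1.6]
opening: 0.0276
31.3 [ 0.4134 -0.3302  0.3174] F [ 0.55  0.48 -1.63] T [-0.08  0.11 -0.03] op 0.0276
[[ 5.830e-02  9.983e-01 -5.000e-04]
 [ 9.983e-01 -5.830e-02  1.700e-03]
 [ 1.700e-03 -6.000e-04 -1.000e+00]] [-7.710e-01 -8.000e-02  1.524e+00  1.000e-03  1.699e+00 -7.130e-01]
ball [ 0.4134 -0.3299  0.1894] origin [ 0.4134 -0.3301  0.2924] tool d (mm) tcp->stand xy [-0.3 -1.   0. ]
twist upright [-0.0006 -0.0017  0.    ]
```

View pics/m4.png

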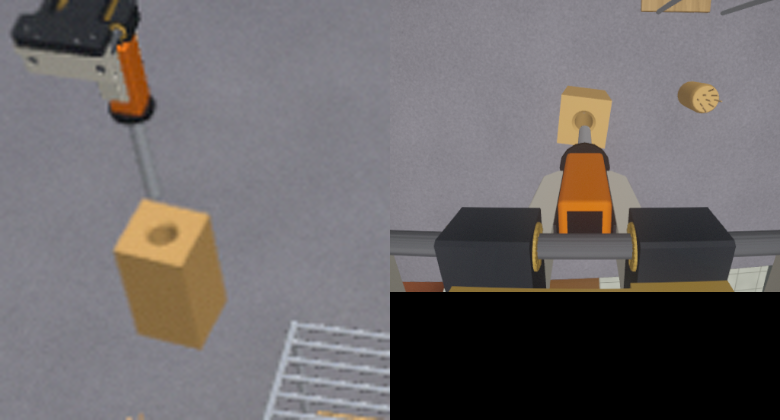

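The stem looks straight in the grip, its tip at scene pixel (151,124) and the hole at (154,138). One ray check of the tip and hole before lowering.

Run:
```python
from h import *
z=np.load("pics/s4.npz",allow_pickle=True); i=z["i"].item()
print("tip",onplane(i,[(100+152/3-.3,60+193/3-.3)],.186),"hole",onplane(i,[(100+163/3-.3,60+233/3-.3)],.13))
z=np.load("pics/w4.npz",allow_pickle=True); i=z["i"].item();p=z["p"]
c=512/390; print("w hole",onplane(i,[((583-390)*c,119*c)],.13),"tip",onplane(i,[((585-390)*c,127*c)],.186))
```

```text
tip [[ 0.41391407 -0.3290229   0.186     ]] hole [[ 0.41326246 -0.32831075  0.13      ]]
w hole [[ 0.41186896 -0.32548156  0.13      ]] tip [[ 0.41476014 -0.32278731  0.186     ]]
```

```bash
python3 -m pendant '[{"translation":[0,-1,4],"twist":[0,0,0],"grip":-1},{"translation":[0,0,10],"twist":[0,0,0],"grip":-1},{"translation":[0,0,10],"twist":[0,0,0],"grip":-1},{"translation":[0,0,10],"twist":[0,0,0],"grip":-1},{"translation":[0,0,10],"twist":[0,0,0],"grip":-1},{"translation":[0,0,10],"twist":[0,0,0],"grip":-1},{"translation":[0,0,10],"twist":[0,0,0],"grip":-1},{"translation":[0,0,10],"twist":[0,0,0],"grip":-1},{"translation":[0,0,5],"twist":[0,0,0],"grip":-1},{"translation":[0,0,0],"twist":[0,0,0],"grip":-1}]' && python3 p.py
```

```text
t: 32.4
tool_pos: [0.4114, -0.329, 0.2289]
orientation: [-2.282, -2.152, -0.001]
force: [-0.0, 0.7, -1.2]
opening: 0.0278
32.4 [ 0.4114 -0.329   0.2289] F [-0.03  0.72 -1.19] T [-0.09  0.01 -0.01] op 0.0278
[[ 0.0583  0.9983 -0.0031]
 [ 0.9983 -0.0583  0.0043]
 [ 0.0041 -0.0033 -1.    ]] [-7.730e-01 -6.700e-02  1.672e+00  1.000e-03  1.543e+00 -7.140e-01]
ball [ 0.411  -0.3285  0.1009] origin [ 0.4113 -0.3289  0.2039] tool d (mm) tcp->stand xy [-1.3  1.1 -0. ]
twist upright [-0.0033 -0.0041  0.    ]
```

```bash
python3 -m pendant '[{"translation":[-1,1,4],"twist":[-0.003,-0.004,0],"grip":-1},{"translation":[0,0,9],"twist":[0,0,0],"grip":-1},{"translation":[0,0,9],"twist":[0,0,0],"grip":-1},{"translation":[0,0,9],"twist":[0,0,0],"grip":-1},{"translation":[0,0,9],"twist":[0,0,0],"grip":-1},{"translation":[0,0,9],"twist":[0,0,0],"grip":-1},{"translation":[0,0,7],"twist":[0,0,0],"grip":-1},{"translation":[0,0,3],"twist":[0,0,0],"grip":-1},{"translation":[0,0,0],"twist":[0,0,0],"grip":-1},{"translation":[0,0,0],"twist":[0,0,0],"grip":-1}]' && python3 p.py
```

```text
t: 33.4
tool_pos: [0.4126, -0.3305, 0.1652]
orientation: [2.285, 2.155, -0.0]
force: [-0.5, -0.5, -1.0]
opening: 0.0279
33.4 [ 0.4126 -0.3305  0.1652] F [-0.48 -0.5  -0.97] T [-0.06  0.06 -0.01] op 0.0279
[[ 5.830e-02  9.983e-01  5.000e-04]
 [ 9.983e-01 -5.830e-02 -9.000e-04]
 [-9.000e-04  6.000e-04 -1.000e+00]] [-0.772 -0.033  1.755 -0.     1.418 -0.714]
ball [ 0.4127 -0.3306  0.0372] origin [ 0.4126 -0.3305  0.1402] tool d (mm) tcp->stand xy [ 0.  -0.2 -0. ]
twist upright [ 0.0006  0.0009 -0.    ]
```

```bash
python3 -m pendant '[{"translation":[0,0,1.5],"twist":[0,0,0],"grip":-1},{"translation":[0,0,1.5],"twist":[0,0,0],"grip":-1},{"translation":[0,0,1.5],"twist":[0,0,0],"grip":-1},{"translation":[0,0,1.5],"twist":[0,0,0],"grip":-1},{"translation":[0,0,1],"twist":[0,0,0],"grip":-1},{"translation":[0,0,1],"twist":[0,0,0],"grip":-1},{"translation":[0,0,0.5],"twist":[0,0,0],"grip":-1},{"translation":[0,0,0],"twist":[0,0,0],"grip":-1},{"translation":[0,0,0],"twist":[0,0,0],"grip":-1},{"translation":[0,0,0],"twist":[0,0,0],"grip":-1}]' && python3 p.py
```

```text
t: 34.4
tool_pos: [0.4134, -0.3312, 0.1575]
orientation: [2.283, 2.153, -0.0]
force: [-0.3, -0.4, -0.9]
opening: 0.0278
34.4 [ 0.4134 -0.3312  0.1575] F [-0.26 -0.38 -0.88] T [-0.08  0.05 -0.03] op 0.0278
[[ 0.0583  0.9983  0.0025]
 [ 0.9983 -0.0583 -0.0028]
 [-0.0027  0.0027 -1.    ]] [-0.772 -0.027  1.763 -0.     1.401 -0.714]
ball [ 0.4137 -0.3315  0.0295] origin [ 0.4135 -0.3312  0.1325] tool d (mm) tcp->stand xy [ 0.7 -1.  -0. ]
twist upright [ 0.0027  0.0027 -0.    ]
```

Just short of seating. I'll lower a little more until the force reading turns.

```bash
python3 -m pendant '[{"translation":[0,0,0.8],"twist":[0,0,0],"grip":-1},{"translation":[0,0,0.8],"twist":[0,0,0],"grip":-1},{"translation":[0,0,0.8],"twist":[0,0,0],"grip":-1},{"translation":[0,0,0.5],"twist":[0,0,0],"grip":-1},{"translation":[0,0,0],"twist":[0,0,0],"grip":-1},{"translation":[0,0,0],"twist":[0,0,0],"grip":-1},{"translation":[0,0,0],"twist":[0,0,0],"grip":-1},{"translation":[0,0,0],"twist":[0,0,0],"grip":-1},{"translation":[0,0,0],"twist":[0,0,0],"grip":-1},{"translation":[0,0,0],"twist":[0,0,0],"grip":-1}]' && python3 p.py
```

```text
t: 35.4
tool_pos: [0.4136, -0.3314, 0.1567]
orientation: [2.282, 2.152, -0.0]
force: [-1.8, 1.4, 0.9]
opening: 0.0275
35.4 [ 0.4136 -0.3314  0.1567] F [-1.81  1.39  0.87] T [ 0.09  0.17 -0.03] op 0.0275
[[ 0.0582  0.9983  0.0033]
 [ 0.9983 -0.0582 -0.0037]
 [-0.0035  0.0035 -1.    ]] [-0.772 -0.026  1.764 -0.     1.399 -0.714]
ball [ 0.4141 -0.3319  0.0287] origin [ 0.4137 -0.3315  0.1317] tool d (mm) tcp->stand xy [ 0.9 -1.3 -0. ]
twist upright [ 0.0035  0.0035 -0.    ]
```

```bash
python3 -m pendant '[{"translation":[0,0,0],"twist":[0,0,0],"grip":1},{"translation":[0,0,0],"twist":[0,0,0],"grip":1},{"translation":[0,0,0],"twist":[0,0,0],"grip":1},{"translation":[0,0,0],"twist":[0,0,0],"grip":1},{"translation":[0,0,0],"twist":[0,0,0],"grip":1},{"translation":[0,0,0],"twist":[0,0,0],"grip":1},{"translation":[0,0,0],"twist":[0,0,0],"grip":1},{"translation":[0,0,0],"twist":[0,0,0],"grip":1},{"translation":[0,0,0],"twist":[0,0,0],"grip":1},{"translation":[0,0,0],"twist":[0,0,0],"grip":1}]' && python3 -m pendant '[{"translation":[0,0,-5],"twist":[0,0,0],"grip":1},{"translation":[0,0,-15],"twist":[0,0,0],"grip":1},{"translation":[0,0,-20],"twist":[0,0,0],"grip":1},{"translation":[0,0,-20],"twist":[0,0,0],"grip":1},{"translation":[0,0,-20],"twist":[0,0,0],"grip":1},{"translation":[0,0,-20],"twist":[0,0,0],"grip":1},{"translation":[0,0,-20],"twist":[0,0,0],"grip":1},{"translation":[0,0,-10],"twist":[0,0,0],"grip":1},{"translation":[0,0,0],"twist":[0,0,0],"grip":1},{"translation":[0,0,0],"twist":[0,0,0],"grip":1}]'
python3 - <<'E'
from h import *
i,p,d=shot('wrist','w5.png')
v,u=np.mgrid[0:384,0:512]; u=u.ravel();v=v.ravel()
P=cloud(i,np.c_[u,v],d[v,u]);P=P[(np.abs(P[:,0]-.4124)<.06)&(np.abs(P[:,1]+.33)<.06)]
for n,a,b in(("top",.2,.222),("stand",.12,.14)):
    q=P[(P[:,2]>a)&(P[:,2]<b)];r=cv2.minAreaRect((q[:,:2]*1000).astype(np.float32));print(n,len(q),np.round(r[0],1),np.round(r[1],1),np.median(q[:,2]).round(4))
j,q,d=shot('scene','s5.png'); j,t,d=shot('top','t5.png')
a=cv2.imread('pics/scene0.png')[:,:,::-1]; b=cv2.imread('pics/top0.png')[:,:,::-1]
print("objs diff: bento/cup scene",np.abs(a[160:250,335:410].astype(int)-q[160:250,335:410]).mean(),"picks top",np.abs(b[150:175,343:368].astype(int)-t[150:175,343:368]).mean())
o=np.zeros((292,780,3),np.uint8);o[:,:390]=cv2.resize(q,(390,292));o[:,390:]=cv2.resize(p,(390,292));cv2.imwrite('pics/m5.png',o[:,:,::-1])
E
```

```text
t: 36.4
tool_pos: [0.4139, -0.3317, 0.1565]
orientation: [2.281, 2.152, -0.0]
force: [-0.3, 0.0, 0.2]
opening: 0.0929
t: 37.4
tool_pos: [0.4136, -0.3313, 0.3006]
orientation: [2.277, 2.148, 0.0]
force: [0.6, -0.3, -0.4]
opening: 0.0933
top 1192 [ 414.4 -329.1] [27.8 28. ] 0.2095
stand 3157 [ 412.3 -330.6] [70.5 70.2] 0.1295
objs diff: bento/cup scene 1.6248395061728396 picks top 1.6453333333333333
```

View pics/m5.png

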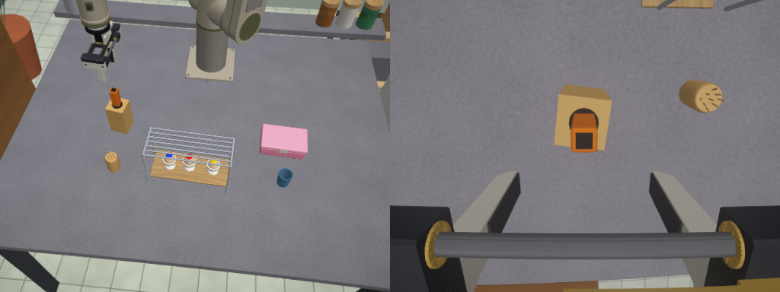

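The thermometer hangs upright, 2.5 mm off the stand's centre with its top at 0.2095 m. The gripper is clear and the other objects have not moved, so I'm handing in.

```bash
python3 -c "
from plant import robot
print(robot.close_job())"
```

```text
the job is handed in; nothing more can be done
None
```

The thermometer touched the red, yellow and blue eggs in that order, then went back upright in its stand, and I handed the job in at about 37.5 s. The hand-in gave no verdict.

- **Touches:** I leaned the thermometer about 33° under the front wire and felt for each egg. I then held it at an estimated 3–4 N, for more than a second on each, with the tip by my estimate within about 4 mm of each egg's middle. The forces are estimates from wrist readings with about 1 N of noise.
- **Back in the stand:** After release the handle top is about 2.5 mm from the stand's centre, at 0.2095 m where 0.210 m means seated. It stands upright, with the gripper open and clear above it.
- **Other things:** The pictures of the bento box, spare egg cup and toothpick holder match the first ones.
- **Problems on the way:** While I first tilted the tool, joint 2 read −0.891 rad against its limit of −0.89, so I chose a smaller lean. Before the red touch the stem came close to the front wire: my estimate of the gap was slightly negative, but I felt no force. I backed off before going down.

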